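# Set up the micro-welding bench for the next job

## Task

Set the welding bench up for the job whose colour token lies in the white dish: lift the green fixture by its handle off the copper plate onto the parking board, set the fixture of the job's colour square in the middle of the copper plate, and leave the other fixture on the board. Stand every handpiece upright, brass tip down: those of the job's colour in the steel cup, those of the other colour in the black cup. Only when all that is in place push the red switch lever fully over to on, and leave the tokens and the other things on the bench where they are.

Things in the scene. Friction and masses are not known exactly. Their poses are not given: they have to be found in the camera images.
- plate: Copper ground plate, fixed, 110 x 90 x 10 mm (x, y, z). Origin: centre of the underside, so its top is 10 mm above; its x axis is the direction the fixture's x must follow (either way round). At the start the green fixture stands on it.
- board: Wooden parking board, fixed, 130 x 260 x 10 mm (x, y, z), with three places side by side along its y at about y=-78, 0 and +78 mm; the +78 one is empty at the start, the blue and orange fixtures stand on the others. Origin: centre of the underside, top 10 mm above.
- fixture_green: Fixture: solid copper block 60 x 36 x 30 mm (x, y, z), about 0.6 kg, its upper part enamelled green; on top a rigid steel loop handle, a round bar 8 mm thick whose straight 48 mm grip runs along the block's x, bar centre 62 mm above the underside, 28 mm clear below the bar. Origin: centre of the underside; z up. The last job's fixture.
- fixture_blue: Fixture: solid copper block 60 x 36 x 30 mm (x, y, z), about 0.6 kg, its upper part enamelled blue; on top a rigid steel loop handle, a round bar 8 mm thick whose straight 48 mm grip runs along the block's x, bar centre 62 mm above the underside, 28 mm clear below the bar. Origin: centre of the underside; z up. 
- fixture_orange: Fixture: solid copper block 60 x 36 x 30 mm (x, y, z), about 0.6 kg, its upper part enamelled orange; on top a rigid steel loop handle, a round bar 8 mm thick whose straight 48 mm grip runs along the block's x, bar centre 62 mm above the underside, 28 mm clear below the bar. Origin: centre of the underside; z up. 
- rest: Handpiece rest, fixed: grey base 150 x 280 x 4 mm with two black rails along its y, each 10 mm wide, tops 18 mm above the underside, at x=-62 and x=+26 mm, clear space between them. Origin: centre of the underside.
- pen_blue1: Handpiece, blue collar and rear end (may be absent): white square handle 14 x 14 mm, then a tapering brass nose; 170 mm long, 60 g. Origin: mid-length, on the underside; x points to the brass tip, the axis is 7 mm from the origin along its z. Handle from x=-85 to +45 mm, centre of mass near x=+10. At the start it lies across the rest's two rails.
- pen_orange1: Handpiece, orange collar and rear end (may be absent): white square handle 14 x 14 mm, then a tapering brass nose; 170 mm long, 60 g. Origin: mid-length, on the underside; x points to the brass tip, the axis is 7 mm from the origin along its z. Handle from x=-85 to +45 mm, centre of mass near x=+10. At the start it lies across the rest's two rails.
- pen_blue2: Handpiece, blue collar and rear end (may be absent): white square handle 14 x 14 mm, then a tapering brass nose; 170 mm long, 60 g. Origin: mid-length, on the underside; x points to the brass tip, the axis is 7 mm from the origin along its z. Handle from x=-85 to +45 mm, centre of mass near x=+10. At the start it lies across the rest's two rails.
- pen_orange2: Handpiece, orange collar and rear end (may be absent): white square handle 14 x 14 mm, then a tapering brass nose; 170 mm long, 60 g. Origin: mid-length, on the underside; x points to the brass tip, the axis is 7 mm from the origin along its z. Handle from x=-85 to +45 mm, centre of mass near x=+10. At the start it lies across the rest's two rails.
- pen_blue3: Handpiece, blue collar and rear end (may be absent): white square handle 14 x 14 mm, then a tapering brass nose; 170 mm long, 60 g. Origin: mid-length, on the underside; x points to the brass tip, the axis is 7 mm from the origin along its z. Handle from x=-85 to +45 mm, centre of mass near x=+10. At the start it lies across the rest's two rails.
- cup_steel: Bright steel cup, fixed, round, outer diameter 82 mm, wall 3 mm, 100 mm high, inner floor 6 mm up. Origin: centre of the underside.
- cup_black: Black plastic cup, fixed, round, outer diameter 82 mm, wall 3 mm, 100 mm high, inner floor 6 mm up. Origin: centre of the underside.
- dish_white: White shallow round dish, fixed, diameter 80 mm, 12 mm high; holds one colour token; the other token lies in a like black dish elsewhere. Origin: centre of the underside.
- token_blue: Blue token, a disc 34 mm across, 6 mm thick. Origin: centre of the underside.
- token_orange: Orange token, a disc 34 mm across, 6 mm thick. Origin: centre of the underside.
- switch (a joint): Angle of the red switch lever (rad): 0 leaning towards the robot (off), 1.0 leaning fully away from the robot (on). It stays where it is left.
- switch_tip (a point): Tip of the 70 mm switch lever.
- switch_base: Grey block that carries the switch lever; the lever swings along its x, from -x (off) to +x (on). Origin: centre of the underside.
- flux_bottle: Amber bottle, diameter 44 mm, 90 mm high; not to be disturbed.
- jar: Small jar with a white cap, diameter 50 mm, 50 mm high; not to be disturbed.
- tape: Yellow tape ring, outer diameter 60 mm, 18 mm high; not to be disturbed.
- bench_brush: Small brush 110 mm long lying on the bench; not to be disturbed.
- parts_box: Cardboard box 70 x 100 x 35 mm; not to be disturbed.
There are look-alikes about, which are no part of the job. Leave any brown or turquoise look-alike of the pen_orange1 alone.

How it is judged:
By the outcome, as a careful person would: the job done as asked, in the order asked, and still so for the second after the job is handed in, with the robot touching nothing.
Of pen_blue1, pen_orange1, pen_blue2, pen_orange2, pen_blue3 only 4 to 5 are there at a start; the rules pass over those that are not, and their reading is None.
At some moment in a run one of pen_blue1, pen_orange1, pen_blue2, pen_orange2, pen_blue3 may be knocked a few centimetres aside while the robot is not near it.
Once in a run the grip may slacken for a moment while it holds something.
It also fails if it takes over 210 s, if anything falls off the work surface, if the arm or the gripper's body presses on something with over 40 N, if the wrist force passes 120 N, or if a joint passes its speed limit or range.

## Robot

A 6-joint arm with a two-finger parallel gripper is mounted at the origin on the work surface. World frame = base frame: x ahead of the robot, y to its left, z up, the work surface at z = 0. Lengths are in m, angles in rad, forces in N, time in s.
With the tool pointing down it reaches from about 0.275 to 0.85 m from the base axis. Payload 5.2 kg.
Tool frame: the origin (TCP) lies midway between the tips of the shut fingers; the grasp point (between the pads) lies 19 mm behind it; z points along the fingers, y is the line along which they close (so a half turn about z gives the same grasp; the last joint's range is limited). The gripper opens to 85 mm and grips with 20 to 120 N. Pads are 22 mm wide; open, the fingers measure 114 mm over their backs; the gripper's body (76 mm by 85 mm) begins 54 mm behind the grasp point. The pads swing forward as they close: fully open they stand 13 mm farther back than shut.
Start: joints at [1.043, 0.259, 1.535, -0, 1.348, -0.203], TCP at [0.175, 0.521, 0.231] pointing down, gripper open.
Joint ranges: [-3.14, 3.14], [-0.91, 2.08], [0.19, 2.58], [-1.22, 4.36], [0.22, 2.71], [-3.12, 3.12]. Speed limits (rad/s): [2.57, 2.57, 3.14, 3.14, 3.14, 3.14].

## Interface

Orientations are given as a unit quaternion [w, x, y, z].
In Python, from plant import env, eyes gives the robot as it stands. The module is installed in compiled form; this text tells all that it offers.
- The arm moves only by the shell command python3 -m creep 'ROWS' [OPENING] [FORCE]. ROWS is text: rows parted by semicolons, each of 6 numbers parted by spaces: the shift along the tool's x, y, z in m, then the turn, a rotation vector about the tool's x, y, z in rad. A call has 1 to 12 rows; each row is the pose to reach, as a shift and turn from the pose commanded when the call began, along the tool's axes at that moment; what a row does not reach only later rows make up. A row lasts 1/12 s, in which the tool goes at most 41.7 mm and 7.16 degrees, less where a joint would pass 70% of its speed; a pose out of reach is approached as far as the arm can. A call with a gripper value outside its range is refused whole. OPENING is the opening, from -1 (shut) to 1 (fully open), set as the call begins (- or left out, the last holds). The fingers move at their own pace and stop on an object; FORCE is the grip in N (left out, the last holds). Time passes only in rows, so rows that repeat a pose let the fingers close. It gives the time, the measured TCP pose, the force, the opening and the grip force at its end, in the units of the state.
- env.get_obs(): the state, without advancing time (a new reading comes with each control period).
- eyes.camera(name): name is "scene" or "top" or "wrist"; returns a dict with "img" (384x512x3 uint8, red, green, blue), "depth" (384x512 float32, m along the optical axis (not along the pixel's ray), 0 where there is no reading), "vertical_fov" (degrees; the focal length in pixels is half the picture's height over the tangent of half this angle, whatever the lens; pixels are square), "cx", "cy" (the principal point, pixels), "k1" (the pictures are not rectified: a ray, as slopes to the right and down, at radius r is drawn at 1 + k1 r^2 times it, then the intrinsics apply), "rvec" (rotation vector, rad) and "tvec" (3), from world to camera coordinates, as OpenCV has them. Camera axes: x right, y down, z forward; pixel columns grow to the right and rows downward; lengths in m; the calibration is good to about 2 mm. A picture is of the moment at which its call begins.
- env.hand_in(): hands the job in; it is judged then, once.
The state is a dict: "t": time; "joints": joint angles; "qvel": joint speeds; "effort": joint torques, N m; "eef_pos": TCP position; "tcp_rot": TCP orientation; "wrist_force": force on the tool from outside, world axes, zero at the start; "wrist_torque": the same for the moment, N m; "grip_width": finger opening in m; "grasp_force": force on a finger pad.
Only numpy, scipy, OpenCV 4.12 (cv2) and the standard library are available. Lean on these libraries where they do the work, as an engineer would, in place of code of your own. Each camera call takes 0.05 s, during which the arm holds its last target. There are 200 camera calls.

## Working session

There is one attempt and no reset: what is moved stays moved. The work goes in short steps, Python scripts to look and compute and a shell command to move; the robot and the scene stay as the last step left them, time stands still between calls to the robot, and variables do not carry over. Pictures are saved under pics/ and viewed, at most 15 in all, crops included, and the job is handed in when it is done.

```bash
mkdir -p pics
cat > h.py <<'E'
import numpy as np, cv2
from plant import env, eyes
from scipy.spatial.transform import Rotation as R
def cam(n):
    c=eyes.camera(n); f=192/np.tan(np.radians(c["vertical_fov"])/2)
    c["f"]=f; c["Rm"]=cv2.Rodrigues(np.array(c["rvec"],float))[0]; c["t"]=np.array(c["tvec"],float).ravel(); return c
def rays(c,u,v):
    x=(np.asarray(u,float)-c["cx"])/c["f"]; y=(np.asarray(v,float)-c["cy"])/c["f"]
    rd=np.hypot(x,y); r=rd.copy()
    for _ in range(20): r=rd/(1+c["k1"]*r*r)
    s=1/(1+c["k1"]*r*r); return np.stack([x*s,y*s,np.ones_like(x)],-1)
def onplane(c,u,v,z):
    d=rays(c,u,v)@c["Rm"]; o=-c["Rm"].T@c["t"]
    return o+d*((z-o[2])/d[...,2])[...,None]
def cloud(c):
    v,u=np.mgrid[:384,:512]; return (rays(c,u,v)*c["depth"][...,None]-c["t"])@c["Rm"]
def save(c,n,s=1.5): cv2.imwrite("pics/"+n+".png",cv2.resize(c["img"][...,::-1],None,fx=s,fy=s,interpolation=cv2.INTER_CUBIC))
E
python3 - <<'E'
from h import *
for n in("top","scene"):
    c=cam(n); save(c,n+"0"); np.savez(n+"0.npz",**c); print(n,c["f"],c["k1"],-c["Rm"].T@c["t"])
o=env.get_obs(); print(o)
E
```

```text
top 499.6108914818678 -0.157518121156281 [0.38456546 0.05032547 1.60172251]
scene 398.42665379199553 -0.13906347970782154 [0.94430551 0.50154528 1.0226649 ]
{'t': 0.1, 'joints': array([ 1.04318794e+00,  2.59330689e-01,  1.53595736e+00,  2.08862235e-05,
        1.34798195e+00, -2.02786072e-01]), 'qvel': array([-9.61113463e-04, -1.61544798e-03, -2.14339204e-03, -8.30192425e-05,
       -3.99048042e-04, -3.48193464e-04]), 'effort': array([ 1.18926797e-03, -4.46970427e+01, -2.91250330e+01, -5.38059139e-04,
        6.29052272e-03, -3.57367742e-05]), 'eef_pos': array([0.1752559 , 0.52084839, 0.23053175]), 'tcp_rot': array([-3.09030216e-04,  1.61700330e-01,  9.86839551e-01, -7.79729917e-04]), 'wrist_force': array([-0.00512548, -0.40229606, -0.58834283]), 'wrist_torque': array([0.04225161, 0.05892839, 0.00056118]), 'grasp_force': 0.0, 'grip_width': 0.08521967641735721}
```

View pics/top0.png

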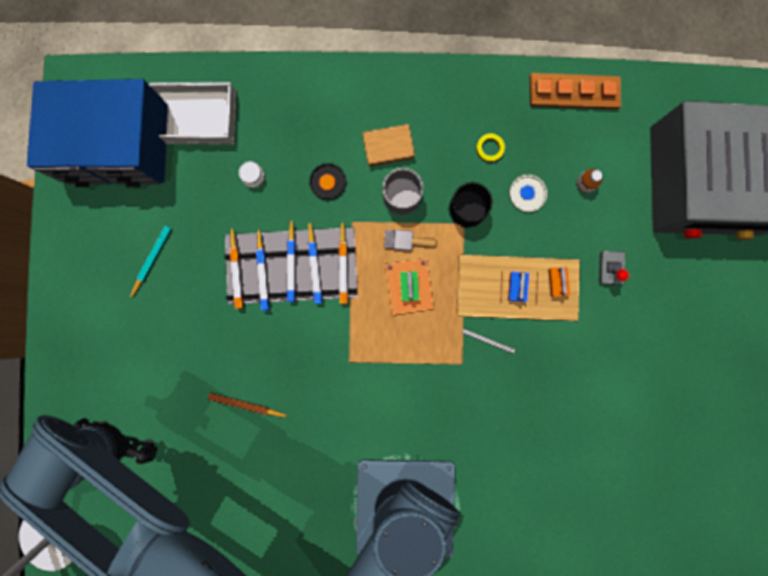

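View pics/scene0.png

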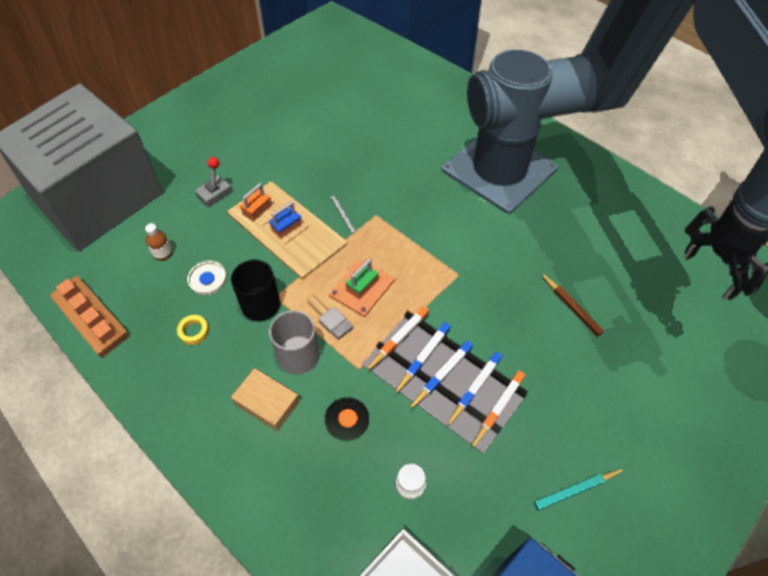

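```bash
cat > m.py <<'E'
from h import *
def load(n): return {k:(v if v.ndim else v.item()) for k,v in np.load(n+"0.npz").items()}
def comps(P,mask,minn=25):
    n,l,s,_=cv2.connectedComponentsWithStats(mask.astype(np.uint8)); out=[]
    for i in range(1,n):
        if s[i,4]>=minn:
            m=l==i; q=P[m]; r=cv2.minAreaRect((q[:,:2]*1000).astype(np.float32))
            out.append((s[i,4],np.round(np.median(q,0)*1000,1),np.round(r[0],1),np.round(r[1],1),round(r[2],1),np.round(np.argwhere(m).mean(0)[::-1])))
    return out
E
python3 - <<'E'
from m import *
c=load("top"); P=cloud(c); hsv=cv2.cvtColor(c["img"],cv2.COLOR_RGB2HSV); h,s,v=[hsv[...,i].astype(int) for i in range(3)]
x,y,z=P[...,0],P[...,1],P[...,2]
def show(t,m,n=25):
    print(t)
    for o in comps(P,m&(c["depth"]>0),n): print("  ",*o)
W=(x>.25)&(x<.75)&(y<.5)&(y>-.55)
print("bench z",np.median(z[300:330,250:260]), "mat z",[np.median(z[225:235,a:b]) for a,b in((240,250),(260,290))])
show("blue",W&(h>100)&(h<125)&(s>130)&(v>60),8)
show("orange",W&(h>5)&(h<17)&(s>170)&(v>110),8)
show("green",W&(h>50)&(h<75)&(s>120)&(v>120)&(z>.015),8)
show("red",W&((h<4)|(h>174))&(s>170)&(v>100)&(z>.03),5)
show("pens",W&(z>.02)&(z<.05)&(y>.08)&(y<.4)&(x<.52))
show("handles",W&(z>.05)&(z<.09)&(y<.1)&(x<.5),6)
show("tall",W&(z>.085)&(z<.12),6)
for rc in((200,308),(182,310),(192,335),(192,380),(180,262),(192,260)): print(rc,P[rc[0],rc[1]].round(4))
E
```

```text
bench z 0.012513730685820814 mat z [np.float64(0.002058213130035188), np.float64(0.001877988147771865)]
blue
   66 [ 678.8 -250.1   10. ] [ 678.8 -250.5] [28.  26.5] 14.7 [351. 128.]
   42 [547.4 252.2  32.6] [548.3 254.7] [23.2 18.7] 0.6 [194. 165.]
   49 [543.1 207.4  32.2] [543.8 208.9] [25.8 19.8] 2.2 [208. 166.]
   49 [529.1 317.8  31.9] [528.3 320.2] [22.8 21.7] 1.1 [173. 170.]
   116 [ 472.4 -219.1   40.7] [ 472.5 -218.8] [20.7 57.4] 85.3 [343. 191.]
   44 [ 466.6 -241.2   40.9] [ 472.1 -241.8] [10.3 57.9] 80.9 [350. 192.]
   42 [445.2 250.1  31.5] [444.3 252.8] [20.9 20. ] 2.4 [194. 197.]
   47 [443.1 195.2  29.7] [442.4 195.9] [21.7 20.8] 1.5 [211. 198.]
   40 [425.3 305.7  32.2] [425.6 310.1] [22.2 19.8] 89.6 [176. 203.]
orange
   32 [ 706.2 -367.9   63.6] [ 707.9 -368. ] [15.  30.1] 79.2 [391. 117.]
   57 [693.1 181.1   9. ] [694.  181.5] [32.5 33.4] 4.0 [218. 121.]
   22 [545.3 147.1  32. ] [547.1 143.9] [15.  22.6] 83.0 [228. 166.]
   36 [529.5 375.7  32.6] [530.7 377.7] [25.5 20. ] 7.2 [156. 170.]
   619 [464.1   0.8   9.7] [471.8   1.6] [111.7  88.8] 8.8 [273. 192.]
  
[... 966 characters left out ...]
78.8 -314.8] [41.8  9.2] 8.0 [375. 189.]
   6 [ 488.7 -432.5   88.2] [ 487.4 -431.8] [ 3.2 12.7] 0.1 [414. 186.]
tall
   209 [ 677.1 -528.2  103.8] [ 673.3 -528.6] [152.3  22.7] 6.5 [445. 126.]
   119 [667.4  20.5  99.2] [666.7  18. ] [81.1 79.2] 1.0 [268. 125.]
   37 [ 704.8 -379.8   89.3] [ 704.9 -380.6] [19.7 20.6] 22.1 [397. 116.]
   130 [ 645.2 -122.    97.9] [ 641.6 -119.7] [80.9 81. ] 3.8 [314. 134.]
   53 [ 497.4 -432.1   97.5] [ 497.9 -431.6] [23.6 21. ] 37.9 [415. 183.]
(200, 308) [ 0.4434 -0.1122  0.0095]
(182, 310) [ 0.5012 -0.1182  0.0074]
(192, 335) [ 0.4703 -0.1982  0.0122]
(192, 380) [ 0.473  -0.3448  0.0091]
(180, 262) [0.5047 0.0357 0.0094]
(192, 260) [0.4663 0.0414 0.0069]
```

Run:
```python
from m import *
c=load("top"); a=cv2.resize(c["img"][140:220,140:270],None,fx=6,fy=6,interpolation=cv2.INTER_CUBIC)
b=cv2.resize(c["img"][160:220,255:425],None,fx=4.6,fy=4.6,interpolation=cv2.INTER_CUBIC)
cv2.imwrite("pics/b1.png",b[...,::-1]); cv2.imwrite("pics/a1.png",a[...,::-1])
```

```text
(no output)
```

View pics/b1.png

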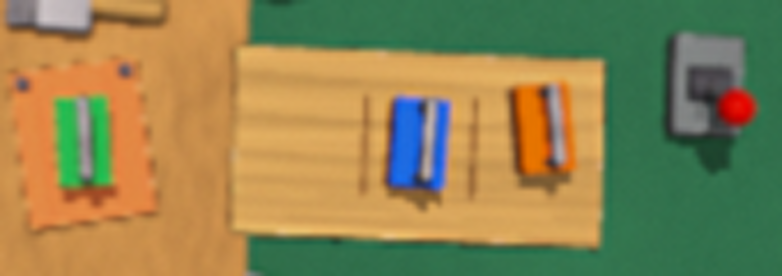

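```bash
cat >> h.py <<'E'
def rel(pos,Rt=None,phi=None,tilt=0.,roll=False):
    """phi: world heading (deg) of tool y for downward tool; tilt about tool y (deg)"""
    o=env.get_obs(); q=o["tcp_rot"]; Rc=R.from_quat([q[1],q[2],q[3],q[0]])
    if Rt is None: Rt=down(phi,tilt)
    d=Rc.inv().apply(np.array(pos)-o["eef_pos"]); w=(Rc.inv()*Rt).as_rotvec()
    print("rows:",*d.round(4),*w.round(4)," n=%.1f"%max(np.linalg.norm(d)/.0417,np.degrees(np.linalg.norm(w))/7.16))
def down(phi,tilt=0.):
    p=np.radians(phi); y=np.array([np.cos(p),np.sin(p),0]); z=np.array([0,0,-1.])
    return R.from_matrix(np.stack([np.cross(y,z),y,z],1))*R.from_euler('y',tilt,degrees=True)
E
python3 -c "
from h import *
rel([.44,.002,.26],phi=98.6)"
```

```text
rows: -0.4165 -0.4073 -0.0289 -0.0015 -0.0007 -0.4749  n=14.0
```

```bash
T="";
python3 -m creep '-0.4165 -0.4073 -0.0289 -0.0015 -0.0007 -0.4749;-0.4165 -0.4073 -0.0289 -0.0015 -0.0007 -0.4749;-0.4165 -0.4073 -0.0289 -0.0015 -0.0007 -0.4749;-0.4165 -0.4073 -0.0289 -0.0015 -0.0007 -0.4749;-0.4165 -0.4073 -0.0289 -0.0015 -0.0007 -0.4749;-0.4165 -0.4073 -0.0289 -0.0015 -0.0007 -0.4749;-0.4165 -0.4073 -0.0289 -0.0015 -0.0007 -0.4749;-0.4165 -0.4073 -0.0289 -0.0015 -0.0007 -0.4749;-0.4165 -0.4073 -0.0289 -0.0015 -0.0007 -0.4749;-0.4165 -0.4073 -0.0289 -0.0015 -0.0007 -0.4749;-0.4165 -0.4073 -0.0289 -0.0015 -0.0007 -0.4749;-0.4165 -0.4073 -0.0289 -0.0015 -0.0007 -0.4749' 0 60
python3 -c "
from h import *
rel([.44,.002,.26],phi=98.6)"
```

```text
t: 1.1
eef_pos: [0.3956, 0.0884, 0.2554]
tcp_rot: [0.0, -0.075, 0.997, 0.001]
wrist_force: [1.1, 1.3, -0.3]
grip_width: 0.0431
grasp_force: 0.0
rows: -0.031 -0.092 -0.0047 0.0014 0.0011 -0.0001  n=2.3
```

```bash
python3 -m creep '-0.027 -0.079 -0.004 0 0 0;-0.027 -0.079 -0.004 0 0 0;-0.027 -0.079 -0.004 0 0 0;-0.027 -0.079 -0.004 0 0 0;-0.027 -0.079 -0.004 0 0 0'
python3 - <<'E'
from m import *
c=cam("wrist"); save(c,"w1",1); np.savez("wrist0.npz",**c); P=cloud(c); print(-c["Rm"].T@c["t"])
hsv=cv2.cvtColor(c["img"],cv2.COLOR_RGB2HSV); h,s,v=[hsv[...,i].astype(int) for i in range(3)]
for t,m in(("orange",(h>3)&(h<17)&(s>140)&(v>100)&(P[...,2]<.02)),("bar",(P[...,2]>.06)&(P[...,2]<.1)),("green",(h>50)&(h<75)&(s>120)&(P[...,2]>.03))):
    for o in comps(P,m,300): print(t,*o)
rel([.44,.002,.26],phi=98.6)
E
```

```text
t: 1.52
eef_pos: [0.4334, 0.0164, 0.2587]
tcp_rot: [-0.0, -0.074, 0.997, 0.001]
wrist_force: [-1.0, -0.4, -0.5]
grip_width: 0.0424
grasp_force: 0.0
[0.36216592 0.00553867 0.40095719]
orange 2978 [457.9  -2.3   9.6] [472.3  -0.5] [110.7  93. ] 8.5 [240. 184.]
bar 390 [ 473.6 -227.2   73.9] [ 474.6 -228.5] [ 8.1 56.3] 84.6 [ 54. 179.]
bar 987 [630.3  17.9  79.8] [641.6  18.7] [31.9 79.6] 1.9 [235. 315.]
green 878 [468.4   4.6  40.2] [432.3  -1.9] [138.8  36. ] 4.1 [240. 194.]
rows: -0.0044 -0.0159 -0.0012 0.0022 -0.0002 0.0002  n=0.4
```

View pics/w1.png

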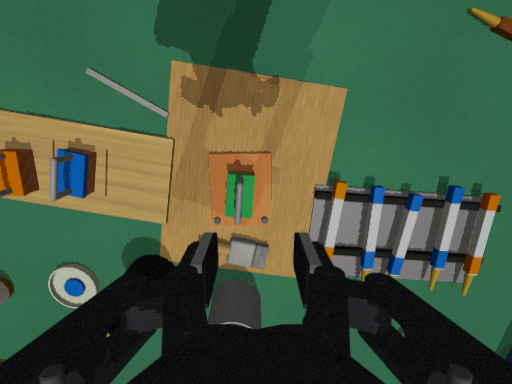

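```bash
cat >> m.py <<'E'
def line(c,P,win,zlo,zhi,zp):
    r0,r1,c0,c1=win; m=np.zeros(P.shape[:2],bool); m[r0:r1,c0:c1]=True; m&=(P[...,2]>zlo)&(P[...,2]<zhi)
    v,u=np.nonzero(m); q=onplane(c,u,v,zp)[:,:2]*1000; r=cv2.minAreaRect(q.astype(np.float32)); 
    l=cv2.fitLine(q.astype(np.float32),cv2.DIST_L2,0,.01,.01).ravel(); a=(np.degrees(np.arctan2(l[1],l[0]))+90)%180-90
    print(len(u),"ctr",np.round(r[0],1),"size",np.round(r[1],1),"mean",np.round(l[2:],1),"ang",round(a,1),"z",np.round(np.median(P[m][:,2])*1000,1))
E
python3 - <<'E'
from m import *
c=load("wrist"); P=cloud(c)
for n,w in(("green",(165,230,225,262)),("blue",(140,210,45,105)),("orange",(140,205,0,40))): print(n); line(c,P,w,.06,.085,.076)
c=load("top"); P=cloud(c)
for n,w in(("green",(178,202,262,284)),("blue",(175,205,335,357)),("orange",(175,205,362,385))): print("top",n); line(c,P,w,.06,.085,.076)
# board
x,y,z=P[...,0],P[...,1],P[...,2]
h=cv2.cvtColor(c["img"],cv2.COLOR_RGB2HSV); m=(h[...,0]>8)&(h[...,0]<25)&(h[...,1]>80)&(h[...,2]>120)
u0=np.zeros_like(m); u0[165:220,306:390]=1; m&=u0
v,u=np.nonzero(m); q=onplane(c,u,v,.01)[:,:2]*1000; print("board",cv2.minAreaRect(q.astype(np.float32)))
E
```

```text
green
272 ctr [469.3   1.2] size [57.5  8. ] mean [468.7   1.3] ang 4.1 z 74.8
blue
390 ctr [ 472.2 -223.1] size [16.2 59.5] mean [ 472.5 -224.9] ang -6.2 z 73.9
orange
1 ctr [ 504.8 -295.2] size [0. 0.] mean [ 504.8 -295.2] ang -36.4 z 60.6
top green
46 ctr [471.3   1.1] size [52.3  7.5] mean [472.9   1.3] ang 4.3 z 76.6
top blue
50 ctr [ 473.7 -226.8] size [ 9.2 56.2] mean [ 473.6 -227.1] ang -5.0 z 75.3
top orange
51 ctr [ 486.  -312.8] size [53.  10.2] mean [ 485.5 -313.1] ang 6.2 z 75.1
board ((470.4847717285156, -233.5342559814453), (172.72854614257812, 256.26031494140625), 0.6169251203536987)
```

Run:
```python
from m import *
c=load("top"); k=np.array([(238,45),(604,60),(600,247),(233,235)])/4.6+[254.6,159.6]
q=onplane(c,k[:,0],k[:,1],.01); print(q.round(4)); ctr=q.mean(0); d=(q[0]-q[1]+q[3]-q[2])[:2]; d/=np.linalg.norm(d); print(ctr.round(4),"place+78",(ctr[:2]+.078*d).round(4),"yaw",np.degrees(np.arctan2(-d[0],d[1])))
rel([.471,.0012,.10],phi=94.2)
```

```text
[[ 0.5413 -0.1057  0.01  ]
 [ 0.5358 -0.364   0.01  ]
 [ 0.4047 -0.3614  0.01  ]
 [ 0.4092 -0.1038  0.01  ]]
[ 0.4728 -0.2337  0.01  ] place+78 [ 0.4743 -0.1557] yaw -1.106523935692948
rows: -0.035 -0.0217 0.1588 0.0022 -0.0003 0.077  n=3.9
```

```bash
python3 -m creep '0 0 0 0 0 0;0 0 0 0 0 0;0 0 0 0 0 0'; python3 -c "
from h import *
rel([.471,.0012,.10],phi=94.2)"
```

```text
t: 1.82
eef_pos: [0.4336, 0.0174, 0.2594]
tcp_rot: [0.001, -0.076, 0.997, 0.001]
wrist_force: [-0.6, 0.3, -0.9]
grip_width: 0.0427
grasp_force: 0.0
rows: -0.0343 -0.0219 0.1594 0.0013 0.0011 0.079  n=3.9
```

```bash
python3 -m creep '-0.0343 -0.022 0.1 0.001 0.001 0.079;-0.0343 -0.022 0.1 0.001 0.001 0.079;-0.0343 -0.022 0.1 0.001 0.001 0.079;-0.0343 -0.022 0.16 0.001 0.001 0.079;-0.0343 -0.022 0.16 0.001 0.001 0.079;-0.0343 -0.022 0.182 0.001 0.001 0.079;-0.0343 -0.022 0.204 0.001 0.001 0.079;-0.0343 -0.022 0.204 0.001 0.001 0.079;-0.0343 -0.022 0.204 0.001 0.001 0.079'
python3 -m creep '0 0 0 0 0 0;0 0 0 0 0 0;0 0 0 0 0 0;0 0 0 0 0 0;0 0 0 0 0 0;0 0 -0.01 0 0 0;0 0 -0.03 0 0 0;0 0 -0.06 0 0 0;0 0 -0.06 0 0 0' -1 90
python3 -c "
from h import *
rel([.474,-.156,.115],phi=89)"
```

```text
t: 2.57
eef_pos: [0.4705, 0.0007, 0.0548]
tcp_rot: [-0.001, -0.036, 0.999, 0.001]
wrist_force: [-0.1, -0.4, -0.3]
grip_width: 0.043
grasp_force: 0.0
t: 3.32
eef_pos: [0.474, -0.0007, 0.1196]
tcp_rot: [0.004, -0.036, 0.999, -0.001]
wrist_force: [1.9, -0.1, -4.7]
grip_width: 0.0047
grasp_force: 88.5
rows: 0.0111 -0.1549 0.0049 -0.0017 0.0072 0.0887  n=3.7
```

```bash
python3 -m creep '0.011 -0.155 0.005 -0.002 0.007 0.089;0.011 -0.155 0.005 -0.002 0.007 0.089;0.011 -0.155 0.005 -0.002 0.007 0.089;0.011 -0.155 0.005 -0.002 0.007 0.089;0.011 -0.155 0.005 -0.002 0.007 0.089;0.011 -0.155 0.035 -0.002 0.007 0.089;0.011 -0.155 0.055 -0.002 0.007 0.089;0.011 -0.155 0.055 -0.002 0.007 0.089'
python3 -c "
from h import *
rel([.474,-.156,.055],phi=89)"
```

```text
t: 3.98
eef_pos: [0.4692, -0.1542, 0.057]
tcp_rot: [-0.006, 0.01, 1.0, 0.003]
wrist_force: [-1.0, -1.0, -6.1]
grip_width: 0.0045
grasp_force: 92.2
rows: -0.0049 -0.0017 0.0019 0.0053 -0.012 -0.0016  n=0.1
```

```bash
python3 -m creep '-0.005 -0.002 0.001 0.005 -0.012 0;-0.005 -0.002 0.003 0.005 -0.012 0;-0.005 -0.002 0.0035 0.005 -0.012 0;-0.005 -0.002 0.0035 0.005 -0.012 0'
python3 -m creep '0 0 0 0 0 0;0 0 0 0 0 0;0 0 0 0 0 0;0 0 0 0 0 0;0 0 -0.03 0 0 0;0 0 -0.07 0 0 0;0 0 -0.1 0 0 0;0 0 -0.1 0 0 0;0 0 -0.1 0 0 0' 0
python3 - <<'E'
from m import *
c=cam("top"); save(c,"top1"); np.savez("t10.npz",**c); P=cloud(c)
line(c,P,(175,205,335,357),.06,.085,.076)
rel([.4735,-.2268,.115],phi=84.7)
c=cam("wrist"); save(c,"w2",1); np.savez("wrist20.npz",**c)
E
```

```text
t: 4.32
eef_pos: [0.4766, -0.1574, 0.0572]
tcp_rot: [0.003, 0.009, 1.0, -0.002]
wrist_force: [-0.0, 0.3, -6.3]
grip_width: 0.0051
grasp_force: 92.3
t: 5.07
eef_pos: [0.4773, -0.158, 0.1591]
tcp_rot: [0.005, 0.009, 1.0, -0.003]
wrist_force: [-0.3, 0.1, 0.0]
grip_width: 0.0426
grasp_force: 0.0
3 ctr [ 446.9 -222.1] size [6.9 1.4] mean [ 447.  -222.4] ang 62.9 z 65.5
rows: 0.0017 -0.0693 0.0426 -0.0037 0.0066 0.0746  n=2.0
```

View pics/w2.png

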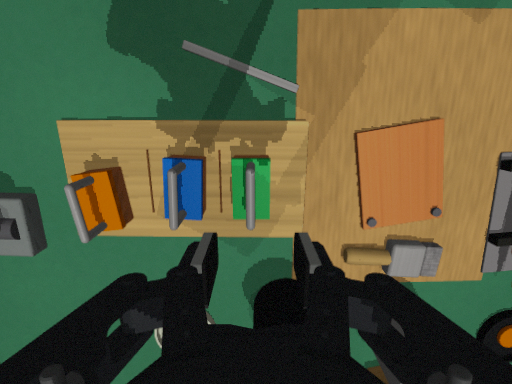

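Run:
```python
from m import *
c=load("wrist2"); P=cloud(c)
line(c,P,(150,235,155,185),.06,.085,.075)
line(c,P,(150,235,235,260),.06,.085,.075)
hsv=cv2.cvtColor(c["img"],cv2.COLOR_RGB2HSV).astype(int); m=(hsv[...,0]<14)&(hsv[...,1]>150)&(hsv[...,2]>90); m[:,:340]=0; m[240:]=0;m[:,450:]=0
m=cv2.morphologyEx(m.astype(np.uint8),cv2.MORPH_OPEN,np.ones((5,5))); v,u=np.nonzero(m); print(cv2.minAreaRect((onplane(c,u,v,.011)[:,:2]*1000).astype(np.float32)))
b=(hsv[...,0]>100)&(hsv[...,0]<125)&(hsv[...,1]>130)&(P[...,2]>.03); b[:,:150]=0;b[:,215:]=0;b[240:]=0;v,u=np.nonzero(b); print("blue top",cv2.minAreaRect((onplane(c,u,v,.04)[:,:2]*1000).astype(np.float32)))
```

```text
637 ctr [ 473.1 -226.9] size [11.1 57.8] mean [ 472.4 -227.7] ang -4.9 z 74.7
563 ctr [ 474.2 -162.1] size [ 7.  57.2] mean [ 473.3 -161.9] ang -1.3 z 74.8
((448.5830383300781, 28.731887817382812), (8.229660034179688, 4.226762771606445), 9.182217597961426)
blue top ((474.0866394042969, -228.6001434326172), (37.84596633911133, 61.412723541259766), 85.7605209350586)
```

Run:
```python
from m import *
c=load("wrist2"); hsv=cv2.cvtColor(c["img"],cv2.COLOR_RGB2HSV).astype(int); print(hsv[165,400],hsv[200,380],hsv[80,400])
m=(abs(hsv-hsv[165,400])<[6,45,60]).all(-1); m[:,:340]=0; m[240:]=0;m[:,455:]=0
m=cv2.morphologyEx(m.astype(np.uint8),cv2.MORPH_OPEN,np.ones((5,5))); v,u=np.nonzero(m); print(len(u),cv2.minAreaRect((onplane(c,u,v,.011)[:,:2]*1000).astype(np.float32)))
c=load("t1"); hsv=cv2.cvtColor(c["img"],cv2.COLOR_RGB2HSV).astype(int); m=(hsv[...,0]<17)&(hsv[...,0]>3)&(hsv[...,1]>150)&(hsv[...,2]>110); m[:,:250]=0;m[:,295:]=0;m[:170]=0;m[215:]=0
v,u=np.nonzero(m);print(len(u),cv2.minAreaRect((onplane(c,u,v,.011)[:,:2]*1000).astype(np.float32)))
rel([.4733,-.2273,.11],phi=85)
```

```text
[ 13 165 182] [ 14 172 182] [ 18 136 163]
10486 ((419.45660400390625, -10.5943603515625), (220.2511749267578, 112.99848175048828), 9.650214195251465)
1994 ((466.9875793457031, 2.986083984375), (140.51895141601562, 140.73793029785156), 1.0357460975646973)
rows: 0.001 -0.0703 0.0464 -0.0025 0.0043 0.0694  n=2.0
```

```bash
python3 - <<'E'
from m import *
c=load("wrist2"); hsv=cv2.cvtColor(c["img"],cv2.COLOR_RGB2HSV).astype(int); 
m=((hsv[...,0]<=15)&(hsv[...,1]>155)).astype(np.uint8); m[:,:345]=0; m[236:]=0;m[:,452:]=0
m=cv2.morphologyEx(m,cv2.MORPH_OPEN,np.ones((7,7))); cs=max(cv2.findContours(m,0,2)[0],key=cv2.contourArea)
r=cv2.minAreaRect(cs); print(r)
for k in (cv2.boxPoints(r), np.array([(357,133),(443,119),(445,212),(365,228)],float)):
    q=onplane(c,k[:,0],k[:,1],.011)*1000; print(q[:,:2].round(1).tolist(),q.mean(0).round(1))
E
python3 -m creep '0.001 -0.07 0.04 0 0.004 0.069;0.001 -0.07 0.04 0 0.004 0.069;0.001 -0.07 0.04 0 0.004 0.069;0.001 -0.07 0.075 0 0.004 0.069;0.001 -0.07 0.1 0 0.004 0.069;0.001 -0.07 0.104 0 0.004 0.069;0.001 -0.07 0.104 0 0.004 0.069;0.001 -0.07 0.104 0 0.004 0.069'
python3 -m creep '0 0 0 0 0 0;0 0 0 0 0 0;0 0 0 0 0 0;0 0 0 0 0 0;0 0 0 0 0 0;0 0 -0.01 0 0 0;0 0 -0.03 0 0 0;0 0 -0.07 0 0 0;0 0 -0.115 0 0 0;0 0 -0.115 0 0 0;0 0 -0.115 0 0 0' -1 90
```

```text
((401.8739929199219, 172.6613006591797), (102.3981704711914, 89.79353332519531), 85.85537719726562)
[[417.2, -57.0], [411.8, 34.1], [523.8, 62.4], [529.8, -39.1]] [4.706e+02 1.000e-01 1.100e+01]
[[425.3, -52.6], [412.5, 34.2], [513.4, 54.3], [531.1, -34.2]] [4.706e+02 4.000e-01 1.100e+01]
t: 5.83
eef_pos: [0.474, -0.2272, 0.0529]
tcp_rot: [-0.0, 0.043, 0.999, -0.001]
wrist_force: [-0.2, 0.0, 0.0]
grip_width: 0.0428
grasp_force: 0.0
t: 6.75
eef_pos: [0.4753, -0.2279, 0.1707]
tcp_rot: [0.003, 0.043, 0.999, -0.003]
wrist_force: [-0.4, -0.8, -6.9]
grip_width: 0.0049
grasp_force: 88.6
```

```bash
python3 -c "
from h import *
rel([.472,.0003,.12],phi=98.8)"
```

```text
rows: 0.0234 0.2273 0.0493 -0.0064 0.0053 -0.2404  n=5.6
```

```bash
python3 -m creep '0.0234 0.2273 0 0 0.005 -0.24;0.0234 0.2273 0 0 0.005 -0.24;0.0234 0.2273 0 0 0.005 -0.24;0.0234 0.2273 0 0 0.005 -0.24;0.0234 0.2273 0 0 0.005 -0.24;0.0234 0.2273 0.03 -0.006 0.005 -0.24;0.0234 0.2273 0.06 -0.006 0.005 -0.24;0.0234 0.2273 0.09 -0.006 0.005 -0.24;0.0234 0.2273 0.1 -0.006 0.005 -0.24;0.0234 0.2273 0.1 -0.006 0.005 -0.24;0.0234 0.2273 0.1 -0.006 0.005 -0.24'
python3 -c "
from h import *
rel([.472,.0003,.055],phi=98.8)"
```

```text
t: 7.67
eef_pos: [0.4684, 0.0016, 0.0653]
tcp_rot: [-0.005, -0.077, 0.997, 0.003]
wrist_force: [0.6, -0.7, -4.2]
grip_width: 0.0049
grasp_force: 88.5
rows: -0.0034 -0.0019 0.0103 0.0058 -0.0089 -0.0004  n=0.3
```

```bash
python3 -m creep '-0.002 -0.002 0.004 0.003 -0.005 0;-0.002 -0.002 0.008 0.003 -0.005 0;-0.002 -0.002 0.01 0.003 -0.005 0;-0.002 -0.002 0.01 0.003 -0.005 0;-0.002 -0.002 0.01 0.003 -0.005 0;-0.002 -0.002 0.01 0.003 -0.005 0'
python3 - <<'E'
from h import *
rel([.472,.0003,.055],phi=98.8)
E
```

```text
t: 8.17
eef_pos: [0.473, -0.0008, 0.0576]
tcp_rot: [0.001, -0.076, 0.997, 0.0]
wrist_force: [0.4, 0.9, -6.4]
grip_width: 0.0046
grasp_force: 88.7
rows: 0.0008 0.0012 0.0026 0.0003 0.0018 -0.0007  n=0.1
```

```bash
python3 -m creep '0.001 0.001 0.002 0 0.001 0;0.001 0.001 0.004 0 0.001 0;0.001 0.001 0.004 0 0.001 0;0.001 0.001 0.004 0 0.001 0'
python3 -m creep '0 0 0 0 0 0;0 0 0 0 0 0;0 0 0 0 0 0;0 0 0 0 0 0;0 0 -0.03 0 0 0;0 0 -0.07 0 0 0;0.02 0 -0.11 0 0 0;0.05 0 -0.15 0 0 0;0.05 0 -0.18 0 0 0;0.05 0 -0.18 0 0 0;0.05 0 -0.18 0 0 0' -0.2
python3 - <<'E'
from m import *
c=cam("wrist"); save(c,"w3",1.2); np.savez("wrist30.npz",**c); c=cam("top"); np.savez("t20.npz",**c);P=cloud(c)
line(c,P,(178,202,262,284),.06,.085,.076)
E
```

```text
t: 8.5
eef_pos: [0.4717, -0.0001, 0.0541]
tcp_rot: [0.0, -0.077, 0.997, -0.0]
wrist_force: [-4.0, -1.1, 5.5]
grip_width: 0.0048
grasp_force: 90.1
t: 9.42
eef_pos: [0.4235, -0.008, 0.2359]
tcp_rot: [0.003, -0.076, 0.997, -0.001]
wrist_force: [-0.5, -0.4, -0.5]
grip_width: 0.0344
grasp_force: 0.0Traceback (most recent call last):
  File "<stdin>", line 3, in <module>
  File "m.py", line 13, in line
    l=cv2.fitLine(q.astype(np.float32),cv2.DIST_L2,0,.01,.01).ravel(); a=(np.degrees(np.arctan2(l[1],l[0]))+90)%180-90
      ~~~~~~~~~~~^^^^^^^^^^^^^^^^^^^^^^^^^^^^^^^^^^^^^^^^^^^^
cv2.error: OpenCV(4.12.0) /io/opencv/modules/imgproc/src/linefit.cpp:50: error: (-215:Assertion failed) count > 0 in function 'fitLine2D_wods'
```

View pics/w3.png

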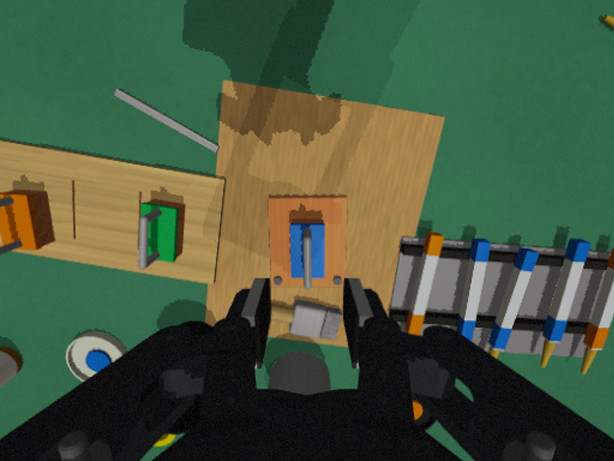

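Run:
```python
from m import *
c=load("wrist3"); P=cloud(c); hsv=cv2.cvtColor(c["img"],cv2.COLOR_RGB2HSV).astype(int)
b=(hsv[...,0]>100)&(hsv[...,0]<125)&(hsv[...,1]>130); b[:,:235]=0;b[:,280:]=0;b[245:]=0;b[:175]=0;v,u=np.nonzero(b); print(u.min(),u.max(),v.min(),v.max(),"blue top",cv2.minAreaRect((onplane(c,u,v,.04)[:,:2]*1000).astype(np.float32)))
line(c,P,(180,245,245,268),.06,.085,.075)
k=np.array([(269,197),(347,196),(346,287),(268,287)])/1.2-.1
q=onplane(c,k[:,0],k[:,1],.0105)*1000; print(q[:,:2].round(1).tolist(),q.mean(0).round(1))
# pens
x,y,z=P[...,0],P[...,1],P[...,2]
W=(x>.38)&(x<.6)&(y>.1)&(y<.4)&(z>.015)
for t,m in(("blue",W&(hsv[...,0]>100)&(hsv[...,0]<125)&(hsv[...,1]>130)),("orange",W&(hsv[...,0]>5)&(hsv[...,0]<17)&(hsv[...,1]>170)&(hsv[...,2]>110))):
    for o in comps(P,m,30): print(t,*o)
```

```text
242 269 187 230 blue top ((470.6481628417969, -0.7306766510009766), (59.68844985961914, 35.219642639160156), 9.560460090637207)
316 ctr [ 4.688e+02 -4.000e-01] size [57.9  7.2] mean [ 4.688e+02 -3.000e-01] ang 8.9 z 74.7
[[424.1, -50.6], [409.7, 35.6], [519.8, 55.3], [534.3, -38.6]] [4.72e+02 4.00e-01 1.05e+01]
blue 287 [443.5 190.5  31.5] [443.5 197.7] [23.  24.3] 7.9 [400. 208.]
blue 314 [427.  300.8  31.1] [428.4 312.7] [34.9 24.5] 84.3 [481. 208.]
blue 299 [446.7 245.8  31.1] [446.8 256.3] [24.  28.8] 1.5 [438. 216.]
blue 200 [542.4 203.8  31.4] [543.8 210.4] [26.3 24. ] 5.4 [388. 273.]
blue 294 [528.9 311.8  30.9] [526.8 323.5] [28.5 32.5] 12.7 [461. 274.]
blue 265 [547.9 247.7  31.5] [548.6 251.9] [27.7 16. ] 0.8 [416. 280.]
```

```bash
cat >> h.py <<'E'
def pick(x,y,psi,z=.025,t=-41,ax=.013):
    Rt=down(psi+90,t); rel(np.array([x,y,z])+ax*Rt.as_matrix()[:,2],Rt)
def flip(p,psi,t=-41,ax=.013):
    Rt=down(psi+90,t)*R.from_euler('z',180,degrees=True); rel(np.array(p)+ax*Rt.as_matrix()[:,2],Rt)
def carry(p,psi,t=-41,ax=.013): pick(p[0],p[1],psi,p[2],t,ax)
E
python3 -c "
from h import *
pick(.468,.2515,1.5,z=.12)"
```

```text
rows: -0.0934 0.2477 0.1228 0.0461 -0.7147 0.1211  n=7.0
```

```bash
python3 -m creep '-0.0934 0.2477 0.1228 0.0461 -0.7147 0.1211;-0.0934 0.2477 0.1228 0.0461 -0.7147 0.1211;-0.0934 0.2477 0.1228 0.0461 -0.7147 0.1211;-0.0934 0.2477 0.1228 0.0461 -0.7147 0.1211;-0.0934 0.2477 0.1228 0.0461 -0.7147 0.1211;-0.0934 0.2477 0.1228 0.0461 -0.7147 0.1211;-0.0934 0.2477 0.1228 0.0461 -0.7147 0.1211;-0.0934 0.2477 0.1228 0.0461 -0.7147 0.1211;-0.0934 0.2477 0.1228 0.0461 -0.7147 0.1211;-0.0934 0.2477 0.1228 0.0461 -0.7147 0.1211'
python3 - <<'E'
from m import *
pick(.468,.2515,1.5)
print(env.get_obs()["joints"].round(2))
c=cam("wrist"); save(c,"w4",1.2)
c=cam("top"); P=cloud(c); hsv=cv2.cvtColor(c["img"],cv2.COLOR_RGB2HSV).astype(int); x,y,z=[P[...,i] for i in range(3)]
W=(x>.38)&(x<.62)&(y>.08)&(y<.42)&(z>.015)
for t,m in(("blue",W&(hsv[...,0]>100)&(hsv[...,0]<125)&(hsv[...,1]>130)),("orange",W&(hsv[...,0]>5)&(hsv[...,0]<17)&(hsv[...,1]>170)&(hsv[...,2]>110))):
    for o in comps(P,m,12): print(t,o[0],o[2])
E
```

```text
t: 10.35
eef_pos: [0.4694, 0.1683, 0.1401]
tcp_rot: [0.327, -0.005, 0.945, -0.025]
wrist_force: [0.7, -0.6, 0.7]
grip_width: 0.0342
grasp_force: 0.0
rows: 0.0693 0.0898 0.0988 -0.0607 -0.0507 0.0067  n=3.6
[ 0.27  0.04  2.29 -0.89  0.27 -0.51]
blue 42 [548.4 253.9]
blue 45 [544.1 206.5]
blue 47 [528.2 320.4]
blue 33 [444.3 244.1]
blue 38 [438.3 188. ]
blue 34 [425.3 306.2]
orange 18 [547.2 144.5]
orange 29 [530.2 375.4]
orange 30 [427.5 362.1]
```

View pics/w4.png

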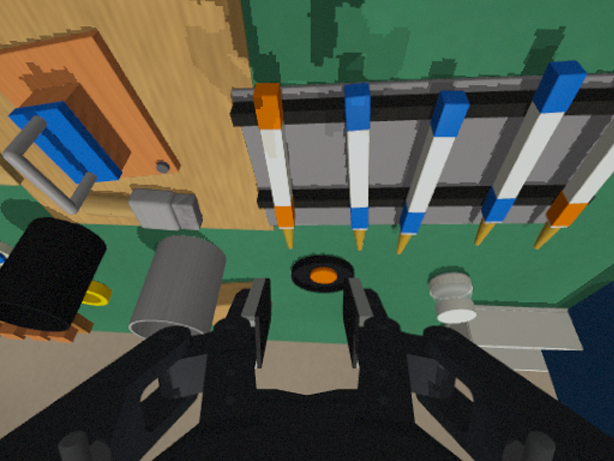

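```bash
cat > k.py <<'E'
from h import *
from scipy.optimize import least_squares
def fk(j,L):
    a,b,h,d,o,s=L; e=lambda ax,q:R.from_euler(ax,q); r=e('z',j[0]); p=np.array([0,0,h])+r.apply([s,0,0]); r=r*e('y',j[1]); p=p+r.apply([0,0,a]); r=r*e('y',j[2]); p=p+r.apply([o,0,b])
    r=r*e('z',j[3])*e('y',j[4])*e('z',j[5]); return p+r.apply([0,0,d]),r
E
python3 - <<'E'
from k import *
o=env.get_obs(); q=o["tcp_rot"]; D=[(np.array([1.04318794,.25933,1.535957,2e-5,1.347982,-.202786]),np.array([.1752559,.5208484,.2305318])),(o["joints"],o["eef_pos"])]
r=fk(D[1][0],[1]*6)[1]; print((r.inv()*R.from_quat([q[1],q[2],q[3],q[0]])).as_rotvec())
f=lambda L:np.concatenate([fk(j,L)[0]-p for j,p in D]+[1e-4*(np.array(L)-[.4,.4,.35,.25,0,0])])
s=least_squares(f,[.4,.4,.35,.25,0,0]); print(s.x.round(4),np.abs(s.fun[:6]).max())
print(o["joints"],o["eef_pos"])
E
```

```text
[-6.16573867e-17 -1.61850640e-16  1.57079633e+00]
[-0.0708  0.0383  0.0018 -0.1818 -0.1271  0.4905] 0.09574201921559314
[ 0.2694229   0.0446579   2.28724776 -0.8881458   0.26963188 -0.51285056] [0.46893329 0.16848979 0.13965275]
```

```bash
cat > log.py <<'E'
from h import *
o=env.get_obs(); open("log.txt","a").write(" ".join("%.7f"%v for v in [*o["joints"],*o["eef_pos"]])+"\n")
E
python3 log.py
python3 -m creep '0 0 -0.04 0.1 0 0;0 0 -0.08 0.2 0 0;0 0 -0.12 0.3 0 0' >/dev/null; python3 log.py
python3 -m creep '0 0 -0.03 0 0.12 0.1;0 0 -0.06 0 0.24 0.2;0 0 -0.06 0 0.36 0.3' >/dev/null; python3 log.py
python3 -m creep '0 0 0 -0.12 0 -0.1;0 0 0 -0.24 0 -0.2;0 0 0 -0.36 0 -0.3;0 0 0 -0.48 0 -0.3' >/dev/null; python3 log.py
python3 -m creep '0 0.04 0 0 0.12 0;0 0.08 0 0 0.24 0;0 0.12 0 0 0.36 0;0 0.12 0 0 0.4 0' >/dev/null; python3 log.py
python3 - <<'E'
from k import *
D=np.loadtxt("log.txt"); D=np.vstack([[1.04318794,.25933069,1.53595736,2.0886e-5,1.34798195,-.202786072,.1752559,.52084839,.23053175],D]); print(D.round(3))
def fk2(j,L):
    e=lambda ax,q:R.from_euler(ax,q); L=np.reshape(L,(5,3)); p=np.zeros(3); r=e('z',j[0])
    for i,nx in enumerate([('y',1),('y',2),('z',3),('y',4),('z',5)]):
        p=p+r.apply(L[i]); r=r*e(nx[0],j[nx[1]])
    return p+r.apply([0,0,0]) 
A=[];b=[]
cols=lambda j:np.stack([fk2(j,np.eye(18)[k][:15]) for k in range(15)],1)
def full(j):
    M=cols(j); e=lambda ax,q:R.from_euler(ax,q); r=e('z',j[0])*e('y',j[1])*e('y',j[2])*e('z',j[3])*e('y',j[4])*e('z',j[5]); return np.hstack([M,r.as_matrix()])
A=np.vstack([full(d[:6]) for d in D]); b=np.concatenate([d[6:] for d in D])
x,res,rk,sv=np.linalg.lstsq(A,b,rcond=1e-4); print(rk,x.reshape(6,3).round(4),np.abs(A@x-b).max())
np.save("kin.npy",x)
E
```

```text
[[ 1.043  0.259  1.536  0.     1.348 -0.203  0.175  0.521  0.231]
 [ 0.269  0.045  2.287 -0.888  0.27  -0.513  0.469  0.168  0.14 ]
 [ 0.599  0.     2.142 -0.9    0.83  -0.317  0.415  0.17   0.209]
 [ 0.54  -0.056  1.914 -0.448  1.128 -0.534  0.379  0.195  0.257]
 [ 0.238 -0.242  2.066 -0.054  0.897 -1.273  0.38   0.191  0.252]
 [ 0.414  0.111  1.651  0.064  1.341 -1.146  0.386  0.315  0.26 ]]
13 [[ 0.      0.0369  0.2217]
 [-0.      0.0369  0.5344]
 [ 0.0602  0.0369  0.2129]
 [-0.      0.      0.2129]
 [ 0.      0.      0.1771]
 [-0.     -0.      0.1771]] 3.439019358175699e-08
```

```bash
cat > k.py <<'E'
from h import *
from scipy.optimize import least_squares
LO=np.array([-3.14,-.91,.19,-1.22,.22,-3.12])+.03; HI=np.array([3.14,2.08,2.58,4.36,2.71,3.12])-.03
X=np.load("kin.npy").reshape(6,3)
def fk(j):
    e=R.from_euler; r=e('z',j[0]); p=r.apply(X[0])
    for i,a in enumerate('yyzyz'): r=r*e(a,j[i+1]); p=p+r.apply(X[i+1])
    return p,r*e('z',np.pi/2)
rng=np.random.default_rng(0)
def ik(p,Rt,n=6,seed=None):
    best=None
    for k in range(n):
        x0=seed if (k==0 and seed is not None) else np.clip([np.arctan2(p[1],p[0])+rng.normal()*.4,rng.uniform(-.6,.9),rng.uniform(1.,2.4),rng.choice([0,0,1.5,3.1,-.8]),rng.uniform(.4,2),rng.choice([-1.6,1.6,0,2.8,-2.8])],LO+.01,HI-.01)
        f=lambda j:np.concatenate([(fk(j)[0]-p)*5,(Rt.inv()*fk(j)[1]).as_rotvec()])
        s=least_squares(f,x0,bounds=(LO,HI),max_nfev=60)
        if best is None or s.cost<best.cost: best=s
        if best.cost<1e-6: break
    return best.cost<1e-6,best.x
def pose(p,psi,t,flip,ax=.013):
    Rt=down(psi+90,t)*(R.from_euler('z',180,degrees=True) if flip else R.identity()); return np.array(p)+ax*Rt.as_matrix()[:,2],Rt
E
python3 - <<'E'
from k import *
pens=dict(A=(.468,.368,7.6),B=(.468,.312,6.5),C=(.468,.251,1.5),D=(.468,.198,7),E=(.468,.140,3))
for n,(x,y,ps) in pens.items():
    print(n,[(t,[ik(*pose([x,y,z],ps,-t,0))[0] for z in(.025,.2)]) for t in(25,30,35,40,45)])
for n,c in(("steel",(.667,.018)),("black",(.642,-.12))):
    for t in(40,45,50,55,60,65):
        print(n,t,[ps for ps in range(-150,151,30) if all(ik(*pose([*c,z],ps,-t,1),n=5)[0] for z in(.15,.26))])
E
```

```text
A [(25, [np.True_, np.True_]), (30, [np.True_, np.True_]), (35, [np.False_, np.True_]), (40, [np.False_, np.True_]), (45, [np.False_, np.True_])]
B [(25, [np.True_, np.True_]), (30, [np.False_, np.True_]), (35, [np.False_, np.True_]), (40, [np.True_, np.True_]), (45, [np.True_, np.True_])]
C [(25, [np.False_, np.True_]), (30, [np.False_, np.True_]), (35, [np.True_, np.True_]), (40, [np.True_, np.True_]), (45, [np.True_, np.True_])]
D [(25, [np.False_, np.True_]), (30, [np.False_, np.True_]), (35, [np.False_, np.True_]), (40, [np.True_, np.True_]), (45, [np.True_, np.False_])]
E [(25, [np.False_, np.True_]), (30, [np.False_, np.True_]), (35, [np.False_, np.True_]), (40, [np.True_, np.True_]), (45, [np.False_, np.False_])]
steel 40 [-150, -120, -90, -30, 30, 60, 90, 120, 150]
steel 45 [-150, -120, -90, -60, 30, 60, 90, 120, 150]
steel 50 [-150, -120, -60, 30, 60, 90, 120, 150]
steel 55 [-150, -120, -90, 30, 60, 90, 120, 150]
steel 60 [-120, -90, 0, 30, 60, 90, 120]
steel 65 [-120, -90, 0, 30, 60, 90, 120]
black 40 [-150, -120, -90, 0, 30, 60, 90, 120, 150]
black 45 [-150, -120, -90, -60, 0, 30, 60, 90, 120, 150]
black 50 [-150, -120, -90, -30, 0, 30, 60, 90, 120, 150]
black 55 [-150, -120, -90, 0, 30, 60, 90, 120, 150]
black 60 [-150, -120, -90, 0, 30, 60, 90, 120]
black 65 [-150, -90, -30, 0, 30, 60, 90, 120]
```

```bash
cat > plan.py <<'E'
from k import *
from scipy.spatial.transform import Slerp
def track(kfs,j,step=.03):
    out=[j]; m=9
    for (p0,R0),(p1,R1) in zip(kfs[:-1],kfs[1:]):
        n=int(max(np.linalg.norm(p1-p0)/.04,(R0.inv()*R1).magnitude()/.124))+1; S=Slerp([0,1],R.concatenate([R0,R1]))
        for s in np.linspace(0,1,n+1)[1:]:
            ok,jn=ik(p0+(p1-p0)*s,S(s),1,j)
            if not ok: return None
            d=np.abs(jn-j).max()
            if d>.5: return None
            j=jn; m=min(m,(j-LO).min(),(HI-j).min()); out.append(j)
    return m,np.array(out)
E
python3 - <<'E'
from plan import *
j0=env.get_obs()["joints"]
pens=dict(A=(.468,.368,7.6),C=(.468,.251,1.5),E=(.468,.140,3))
cups=dict(steel=(.667,.018),black=(.642,-.12))
for n,cu in(("C","steel"),("A","black"),("E","black")):
    x,y,ps=pens[n]
    for th in(15,20,25):
      for f in(0,1):
        P=pose([x,y,.025],ps,-th,f); U=pose([x,y,.25],ps,-th,f); ok,j=ik(*U,20,j0)
        if not ok or abs(j[3])>1.3: print(n,th,f,"no U"); continue
        if track([U,P],j) is None: print(n,th,f,"no pick"); continue
        r=[]
        for pc in range(-90,121,15):
            t=90-th-10; a=pose([*cups[cu],.29],pc,-t,1-f); b=pose([*cups[cu],.15],pc,-t,1-f); k=track([U,a,b],j)
            if k: r.append((pc,round(k[0],2)))
        print(n,cu,th,f,r)
E
```

```text
C steel 15 0 [(-90, np.float64(0.13)), (-75, np.float64(0.0)), (15, np.float64(0.29)), (30, np.float64(0.41)), (45, np.float64(0.58)), (60, np.float64(0.78)), (75, np.float64(0.82)), (90, np.float64(0.79)), (105, np.float64(0.57)), (120, np.float64(0.34))]
C steel 15 1 [(-90, np.float64(0.13)), (-75, np.float64(0.0)), (15, np.float64(0.29)), (30, np.float64(0.41)), (45, np.float64(0.48)), (60, np.float64(0.49)), (75, np.float64(0.51)), (90, np.float64(0.53)), (105, np.float64(0.55)), (120, np.float64(0.34))]
C steel 20 0 [(-90, np.float64(0.2)), (-75, np.float64(0.07)), (15, np.float64(0.34)), (30, np.float64(0.44)), (45, np.float64(0.6)), (60, np.float64(0.72)), (75, np.float64(0.74)), (90, np.float64(0.75)), (105, np.float64(0.61)), (120, np.float64(0.39))]
C steel 20 1 [(-90, np.float64(0.2)), (-75, np.float64(0.07)), (15, np.float64(0.28)), (30, np.float64(0.32)), (45, np.float64(0.37)), (60, np.float64(0.42)), (75, np.float64(0.46)), (90, np.float64(0.51)), (105, np.float64(0.56)), (120, np.float64(0.39))]
C 25 0 no pick
C 25 1 no pick
A black 15 0 [(-90, np.float64(0.03)), (15,
[... 1658 characters left out ...]
oat64(0.03)), (15, np.float64(0.35)), (30, np.float64(0.49)), (45, np.float64(0.51)), (60, np.float64(0.52)), (75, np.float64(0.54)), (90, np.float64(0.57)), (105, np.float64(0.4)), (120, np.float64(0.18))]
E black 20 0 [(-90, np.float64(0.1)), (15, np.float64(0.39)), (30, np.float64(0.54)), (45, np.float64(0.65)), (60, np.float64(0.66)), (75, np.float64(0.67)), (90, np.float64(0.66)), (105, np.float64(0.45)), (120, np.float64(0.23))]
E black 20 1 [(-90, np.float64(0.1)), (15, np.float64(0.32)), (30, np.float64(0.38)), (45, np.float64(0.43)), (60, np.float64(0.47)), (75, np.float64(0.52)), (90, np.float64(0.57)), (105, np.float64(0.45)), (120, np.float64(0.23))]
E 25 0 no pick
E 25 1 no pick
```

```bash
python3 -c "
from h import *
pick(.468,.2505,1.5,z=.12,t=-18)"
```

```text
rows: -0.0862 -0.0729 0.148 0.0647 -0.3028 -0.0624  n=4.5
```

```bash
python3 -m creep '-0.0862 -0.0729 0.148 0.0647 -0.3028 -0.0624;-0.0862 -0.0729 0.148 0.0647 -0.3028 -0.0624;-0.0862 -0.0729 0.148 0.0647 -0.3028 -0.0624;-0.0862 -0.0729 0.148 0.0647 -0.3028 -0.0624;-0.0862 -0.0729 0.148 0.0647 -0.3028 -0.0624;-0.0862 -0.0729 0.148 0.0647 -0.3028 -0.0624;-0.0862 -0.0729 0.148 0.0647 -0.3028 -0.0624;-0.0862 -0.0729 0.148 0.0647 -0.3028 -0.0624' -0.2 80
python3 - <<'E'
from m import *
pick(.468,.2505,1.5,t=-18)
c=cam("wrist"); save(c,"w5",1)
E
```

```text
t: 12.28
eef_pos: [0.4708, 0.2434, 0.1102]
tcp_rot: [0.16, -0.011, 0.987, -0.002]
wrist_force: [0.9, 0.0, -0.0]
grip_width: 0.0341
grasp_force: 0.0
rows: 0.0296 0.0079 0.0929 -0.0087 0.0078 -0.0027  n=2.3
```

View pics/w5.png

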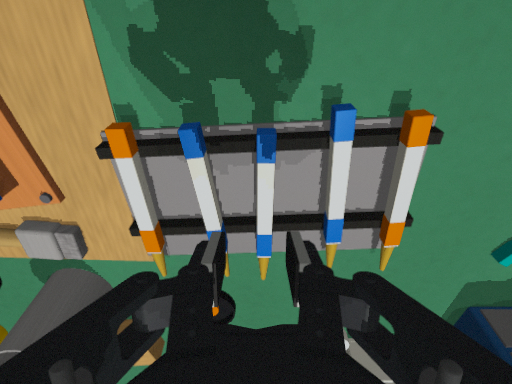

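```bash
python3 -m creep '0.015 0.008 0.04 -0.008 0.008 -0.003;0.025 0.008 0.075 -0.008 0.008 -0.003;0.0296 0.008 0.093 -0.008 0.008 -0.003;0.0296 0.008 0.093 -0.008 0.008 -0.003;0.0296 0.008 0.093 -0.008 0.008 -0.003'; python3 -c "
from h import *
pick(.468,.2505,1.5,t=-18)"
```

```text
t: 12.75
eef_pos: [0.4722, 0.2508, 0.0128]
tcp_rot: [0.157, -0.013, 0.988, 0.001]
wrist_force: [-0.4, 0.8, -0.1]
grip_width: 0.0342
grasp_force: 0.0
rows: 0.0002 -0.0002 0.0001 -0.0015 0.0007 0.0012  n=0.0
```

```bash
python3 -m creep '0 0 0 0 0 0;0 0 0 0 0 0;0 0 0 0 0 0;0 0 0 0 0 0;-0.006 0 -0.019 0 0 0;-0.018 0 -0.057 0 0 0;-0.031 0 -0.095 0 0 0;-0.043 0 -0.133 0 0 0;-0.056 0 -0.171 0 0 0;-0.068 0 -0.21 0 0 0;-0.068 0 -0.21 0 0 0' -1 80; python3 -c "
from h import *
flip([.652,.003,.30],50,t=-62)
flip([.652,.003,.16],50,t=-62)
print(env.get_obs()['joints'].round(2))"
```

```text
t: 13.67
eef_pos: [0.4759, 0.2525, 0.2443]
tcp_rot: [0.165, -0.013, 0.986, 0.004]
wrist_force: [1.3, 0.7, 0.6]
grip_width: 0.0119
grasp_force: 78.3
rows: -0.1838 -0.2453 0.0099 -0.8785 0.6995 2.2386  n=20.0
rows: -0.1381 -0.2459 0.1423 -0.8785 0.6995 2.2386  n=20.0
[ 0.35  0.06  1.79 -0.12  0.98 -1.2 ]
```

```bash
python3 -c "
from h import *
flip([.689,.044,.30],50,t=-62)"
```

```text
rows: -0.2197 -0.2053 0.0225 -0.8785 0.6995 2.2386  n=20.0
```

```bash
python3 -m creep '-0.02 -0.02 -0.03 -0.088 0.07 0.22;-0.06 -0.05 -0.03 -0.176 0.14 0.45;-0.1 -0.09 0 -0.264 0.21 0.67;-0.13 -0.12 0.01 -0.35 0.28 0.9;-0.17 -0.15 0.02 -0.44 0.35 1.12;-0.2 -0.18 0.02 -0.53 0.42 1.34;-0.2197 -0.2053 0.0225 -0.61 0.49 1.57;-0.2197 -0.2053 0.0225 -0.7 0.56 1.79;-0.2197 -0.2053 0.0225 -0.79 0.63 2.01;-0.2197 -0.2053 0.0225 -0.8785 0.6995 2.2386;-0.2197 -0.2053 0.0225 -0.8785 0.6995 2.2386;-0.2197 -0.2053 0.0225 -0.8785 0.6995 2.2386'; python3 -c "
from h import *
flip([.689,.044,.30],50,t=-62)
print(env.get_obs()['joints'].round(2))"
```

```text
t: 14.67
eef_pos: [0.693, 0.0502, 0.2807]
tcp_rot: [-0.077, 0.556, 0.758, 0.331]
wrist_force: [-0.2, -0.3, -0.9]
grip_width: 0.0119
grasp_force: 82.5
rows: 0.0072 0.0089 -0.0078 -0.3608 0.2908 0.8828  n=8.0
[-0.43  0.41  1.39  0.7   1.41 -0.88]
```

```bash
python3 -m creep '0.0072 0.0089 -0.0078 -0.3608 0.2908 0.8828;0.0072 0.0089 -0.0078 -0.3608 0.2908 0.8828;0.0072 0.0089 -0.0078 -0.3608 0.2908 0.8828;0.0072 0.0089 -0.0078 -0.3608 0.2908 0.8828;0.0072 0.0089 -0.0078 -0.3608 0.2908 0.8828;0.0072 0.0089 -0.0078 -0.3608 0.2908 0.8828;0.0072 0.0089 -0.0078 -0.3608 0.2908 0.8828;0.0072 0.0089 -0.0078 -0.3608 0.2908 0.8828;0.0072 0.0089 -0.0078 -0.3608 0.2908 0.8828;0.0072 0.0089 -0.0078 -0.3608 0.2908 0.8828;0.0072 0.0089 -0.0078 -0.3608 0.2908 0.8828'
python3 - <<'E'
from m import *
flip([.689,.044,.30],50,t=-62)
flip([.689,.044,.148],50,t=-62)
print(env.get_obs()['joints'].round(2))
c=cam("scene"); cv2.imwrite("pics/s1.png",cv2.resize(c["img"][80:300,110:330,::-1],None,fx=2.5,fy=2.5,interpolation=cv2.INTER_CUBIC))
E
```

```text
t: 15.58
eef_pos: [0.6964, 0.0534, 0.2941]
tcp_rot: [-0.216, 0.775, 0.367, 0.466]
wrist_force: [-0.1, 0.5, -0.4]
grip_width: 0.0119
grasp_force: 82.7
rows: -0.0004 0.0004 -0.0003 -0.0031 0.0027 0.0095  n=0.1
rows: -0.1345 -0.0007 0.0714 -0.0031 0.0027 0.0095  n=3.7
[-0.57  0.34  1.75  1.19  1.23 -0.43]
```

View pics/s1.png

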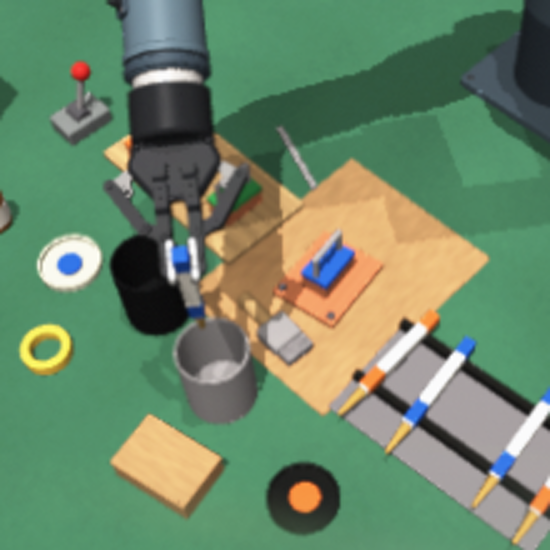

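```bash
python3 - <<'E'
from m import *
c=load("scene"); print(onplane(c,[191.2,190],[210,208],.164).round(3)); 
p,Rt=pose=None,None
E
python3 -c "
from h import *
Rt=down(140,-62)*R.from_euler('z',180,degrees=True); Rp=down(91.5,-18)
tip=Rp.inv().apply([1,0.026,0]); print('tip dir',Rt.apply(tip).round(3), np.array([.689,.044,.30])+.136*Rt.apply(tip))"
```

```text
[[0.675 0.029 0.164]
 [0.673 0.022 0.164]]
tip dir [-0.112 -0.133 -0.985] [0.67379534 0.02591911 0.16602089]
```

```bash
python3 -m creep '-0.035 0 0.018 0 0 0;-0.07 0 0.036 0 0 0;-0.1 0 0.053 0 0 0;-0.12 0 0.064 0 0 0;-0.136 0 0.072 0 0 0;-0.136 0 0.072 0 0 0;-0.136 0 0.072 0 0 0'
python3 -m creep '0 0 0 0 0 0;0 0 0 0 0 0;0 0 0 0 0 0;0 0 0 0 0 0;0 0 -0.02 0 0 0;0 0 -0.05 0 0 0;0 0 -0.09 0 0 0;0 0 -0.13 0 0 0;0 0 -0.13 0 0 0' -0.4
python3 - <<'E'
from m import *
c=cam("scene"); cv2.imwrite("pics/s2.png",cv2.resize(c["img"][80:350,110:380,::-1],None,fx=2,fy=2,interpolation=cv2.INTER_CUBIC))
pick(.468,.2,7,z=.2,t=-18)
E
```

```text
t: 16.22
eef_pos: [0.6966, 0.0527, 0.1389]
tcp_rot: [-0.218, 0.776, 0.366, 0.466]
wrist_force: [1.0, -0.0, -0.4]
grip_width: 0.0121
grasp_force: 82.7
t: 16.97
eef_pos: [0.6222, -0.0407, 0.2039]
tcp_rot: [-0.214, 0.777, 0.365, 0.467]
wrist_force: [1.8, 0.4, 0.1]
grip_width: 0.0254
grasp_force: 0.0
rows: 0.0294 -0.2696 0.0825 0.9331 -0.6223 -2.3086  n=20.5
```

View pics/s2.png

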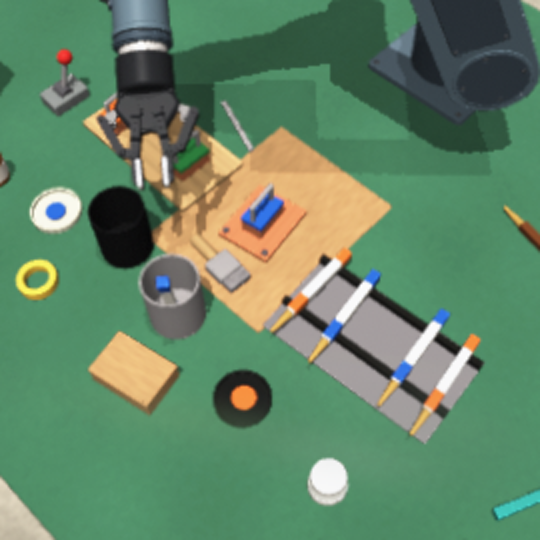

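```bash
python3 -m creep '-0.01 -0.03 -0.02 0.1 -0.06 -0.23;0 -0.06 -0.01 0.19 -0.12 -0.46;0.01 -0.1 0 0.28 -0.19 -0.69;0.01 -0.13 0.02 0.37 -0.25 -0.92;0.02 -0.17 0.04 0.47 -0.31 -1.15;0.02 -0.2 0.06 0.56 -0.37 -1.38;0.0294 -0.23 0.07 0.65 -0.43 -1.6;0.0294 -0.2696 0.0825 0.75 -0.5 -1.84;0.0294 -0.2696 0.0825 0.9331 -0.6223 -2.3086;0.0294 -0.2696 0.0825 0.9331 -0.6223 -2.3086;0.0294 -0.2696 0.0825 0.9331 -0.6223 -2.3086;0.0294 -0.2696 0.0825 0.9331 -0.6223 -2.3086' -0.2
python3 - <<'E'
from m import *
pick(.468,.1985,7,z=.1,t=-18)
print(env.get_obs()['joints'].round(2))
c=cam("top"); P=cloud(c); hsv=cv2.cvtColor(c["img"],cv2.COLOR_RGB2HSV).astype(int); x,y,z=[P[...,i] for i in range(3)]
W=(x>.38)&(x<.62)&(y>.08)&(y<.42)&(z>.015)
for t,m in(("blue",W&(hsv[...,0]>100)&(hsv[...,0]<125)&(hsv[...,1]>130)),("orange",W&(hsv[...,0]>5)&(hsv[...,0]<17)&(hsv[...,1]>170)&(hsv[...,2]>110))):
    for o in comps(P,m,12): print(t,o[0],o[2])
E
```

```text
t: 18.02
eef_pos: [0.4702, 0.2049, 0.1871]
tcp_rot: [-0.005, 0.364, 0.896, 0.254]
wrist_force: [-0.2, 0.1, -0.3]
grip_width: 0.0342
grasp_force: 0.0
rows: -0.0245 -0.0473 0.0842 0.389 -0.2653 -0.9488  n=8.5
[-0.17  0.1   1.98  0.59  1.04 -1.27]
blue 48 [544.5 208.2]
blue 47 [528.  320.2]
blue 35 [425.3 306.1]
orange 13 [550.9 146. ]
orange 26 [530.8 375.6]
orange 26 [427.4 362.4]
```

```bash
python3 -m creep '0 0 0 0.389 -0.2653 -0.9488;0 0 0 0.389 -0.2653 -0.9488;0 0 0 0.389 -0.2653 -0.9488;0 0 0 0.389 -0.2653 -0.9488;0 0 0 0.389 -0.2653 -0.9488;0 0 0 0.389 -0.2653 -0.9488;-0.0245 -0.0473 0.0842 0.389 -0.2653 -0.9488;-0.0245 -0.0473 0.0842 0.389 -0.2653 -0.9488;-0.0245 -0.0473 0.0842 0.389 -0.2653 -0.9488;-0.0245 -0.0473 0.0842 0.389 -0.2653 -0.9488;-0.0245 -0.0473 0.0842 0.389 -0.2653 -0.9488;-0.0245 -0.0473 0.0842 0.389 -0.2653 -0.9488'; python3 -c "
from h import *
pick(.468,.1985,7,t=-18)"
```

```text
t: 19.07
eef_pos: [0.4731, 0.1986, 0.0886]
tcp_rot: [0.156, -0.056, 0.986, 0.012]
wrist_force: [-0.4, 0.2, 0.8]
grip_width: 0.0343
grasp_force: 0.0
rows: 0.0244 0.0001 0.0719 0.0025 -0.0008 -0.01  n=1.8
```

```bash
python3 -m creep '0.014 0 0.04 0 0 -0.01;0.0244 0 0.0719 0 0 -0.01;0.0244 0 0.0719 0 0 -0.01;0.0244 0 0.0719 0 0 -0.01'
python3 -m creep '0 0 0 0 0 0;0 0 0 0 0 0;0 0 0 0 0 0;0 0 0 0 0 0;-0.006 0 -0.019 0 0 0;-0.018 0 -0.057 0 0 0;-0.031 0 -0.095 0 0 0;-0.043 0 -0.133 0 0 0;-0.056 0 -0.171 0 0 0;-0.071 0 -0.22 0 0 0;-0.071 0 -0.22 0 0 0' -1 80; python3 -c "
from h import *
flip([.676,.0287,.315],50,t=-62)"
```

```text
t: 19.4
eef_pos: [0.4743, 0.1981, 0.0122]
tcp_rot: [0.157, -0.06, 0.986, 0.01]
wrist_force: [3.1, -0.4, -0.5]
grip_width: 0.0344
grasp_force: 1.1
t: 20.32
eef_pos: [0.473, 0.1988, 0.2505]
tcp_rot: [0.16, -0.062, 0.985, 0.011]
wrist_force: [1.9, 0.5, 0.2]
grip_width: 0.0122
grasp_force: 79.6
rows: -0.1975 -0.1863 0.0041 -0.9251 0.6311 2.3198  n=20.6
```

```bash
python3 -m creep '-0.02 -0.02 -0.04 -0.09 0.06 0.23;-0.05 -0.04 -0.05 -0.18 0.12 0.46;-0.08 -0.07 -0.04 -0.27 0.19 0.69;-0.11 -0.1 -0.03 -0.37 0.25 0.92;-0.14 -0.13 -0.02 -0.46 0.31 1.15;-0.17 -0.16 -0.01 -0.55 0.37 1.38;-0.1975 -0.1863 0.004 -0.64 0.44 1.61;-0.1975 -0.1863 0.004 -0.73 0.5 1.84;-0.1975 -0.1863 0.004 -0.9251 0.6311 2.3198;-0.1975 -0.1863 0.004 -0.9251 0.6311 2.3198;-0.1975 -0.1863 0.004 -0.9251 0.6311 2.3198;-0.1975 -0.1863 0.004 -0.9251 0.6311 2.3198'; python3 -c "
from h import *
flip([.676,.0287,.315],50,t=-62)"
```

```text
t: 21.32
eef_pos: [0.6812, 0.0368, 0.2984]
tcp_rot: [-0.074, 0.523, 0.781, 0.334]
wrist_force: [-0.2, 0.1, -1.2]
grip_width: 0.0124
grasp_force: 79.4
rows: 0.0045 0.0067 -0.0071 -0.393 0.2678 0.9543  n=8.5
```

```bash
python3 -m creep '0.0045 0.0067 -0.0071 -0.393 0.2678 0.9543;0.0045 0.0067 -0.0071 -0.393 0.2678 0.9543;0.0045 0.0067 -0.0071 -0.393 0.2678 0.9543;0.0045 0.0067 -0.0071 -0.393 0.2678 0.9543;0.0045 0.0067 -0.0071 -0.393 0.2678 0.9543;0.0045 0.0067 -0.0071 -0.393 0.2678 0.9543;0.0045 0.0067 -0.0071 -0.393 0.2678 0.9543;0.0045 0.0067 -0.0071 -0.393 0.2678 0.9543;0.0045 0.0067 -0.0071 -0.393 0.2678 0.9543;0.0045 0.0067 -0.0071 -0.393 0.2678 0.9543;0.0045 0.0067 -0.0071 -0.393 0.2678 0.9543;0.0045 0.0067 -0.0071 -0.393 0.2678 0.9543'
python3 - <<'E'
from m import *
flip([.676,.0287,.315],50,t=-62)
flip([.676,.0287,.145],50,t=-62)
c=cam("scene"); cv2.imwrite("pics/s3.png",cv2.resize(c["img"][150:270,150:270,::-1],None,fx=4,fy=4,interpolation=cv2.INTER_CUBIC))
hsv=cv2.cvtColor(c["img"],cv2.COLOR_RGB2HSV).astype(int); m=(hsv[...,0]>100)&(hsv[...,0]<125)&(hsv[...,1]>130)
m[:150]=0;m[250:]=0;m[:,160:]&=True;m[:,:165]=0;m[:,240:]=0
n,l,s,ce=cv2.connectedComponentsWithStats(m.astype(np.uint8))
for i in range(1,n):
    if s[i,4]>8: print(s[i],ce[i].round(1),onplane(c,ce[i][:1],ce[i][1:],.17).round(3),onplane(c,ce[i][:1],ce[i][1:],.2).round(3))
E
```

```text
t: 22.32
eef_pos: [0.684, 0.0377, 0.3101]
tcp_rot: [-0.216, 0.775, 0.367, 0.467]
wrist_force: [-0.8, 0.2, -0.9]
grip_width: 0.0122
grasp_force: 79.5
rows: -0.0013 -0.0003 0.0 -0.0014 0.0011 0.0102  n=0.1
rows: -0.1513 -0.0017 0.08 -0.0014 0.0011 0.0102  n=4.1
[177 166   7  10  61] [180.2 170.4] [[ 0.614 -0.083  0.17 ]] [[ 0.626 -0.062  0.2  ]]
[231 183   9  12  49] [236.  188.9] [[0.555 0.069 0.17 ]] [[0.568 0.084 0.2  ]]
[182 190   8   6  31] [186.  192.7] [[ 0.652 -0.017  0.17 ]] [[0.662 0.002 0.2  ]]
[188 218   7   8  52] [191.1 221.4] [[0.699 0.056 0.17 ]] [[0.708 0.072 0.2  ]]
```

View pics/s3.png

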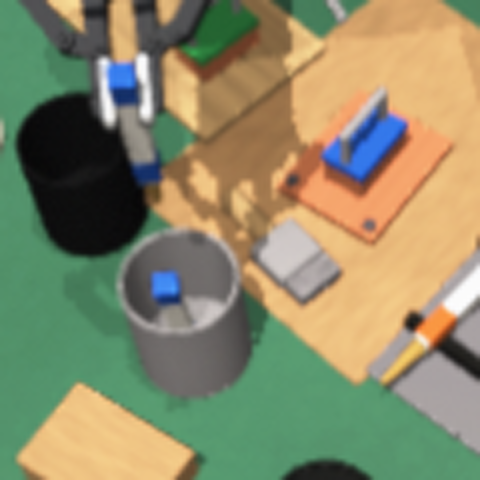

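```bash
python3 -m creep '-0.035 0 0.018 0 0 0.005;-0.07 0 0.036 0 0 0.01;-0.1 0 0.053 0 0 0.01;-0.13 -0.001 0.069 0 0 0.01;-0.1513 -0.001 0.08 0 0 0.01;-0.1513 -0.001 0.08 0 0 0.01;-0.1513 -0.001 0.08 0 0 0.01'
python3 -m creep '0 0 0 0 0 0;0 0 0 0 0 0;0 0 0 0 0 0;0 0 0 0 0 0;0 0 -0.02 0 0 0;0 0 -0.05 0 0 0;0 0 -0.09 0 0 0;0 0 -0.13 0 0 0;0 0 -0.13 0 0 0' -0.4
python3 -c "
from h import *
pick(.465,.3115,6.7,z=.2,t=-18)"
```

```text
t: 22.95
eef_pos: [0.684, 0.0373, 0.1381]
tcp_rot: [-0.219, 0.777, 0.361, 0.466]
wrist_force: [-0.1, -0.0, 0.4]
grip_width: 0.0121
grasp_force: 79.6
t: 23.7
eef_pos: [0.6098, -0.0564, 0.2035]
tcp_rot: [-0.214, 0.778, 0.362, 0.468]
wrist_force: [1.7, -0.2, -0.8]
grip_width: 0.0259
grasp_force: 0.0
rows: 0.0771 -0.3457 0.1741 0.9336 -0.6252 -2.31  n=20.6
```

```bash
python3 -m creep '-0.02 -0.03 -0.02 0.1 -0.06 -0.23;0 -0.06 -0.01 0.19 -0.12 -0.46;0.01 -0.1 0.01 0.28 -0.19 -0.69;0.02 -0.14 0.04 0.37 -0.25 -0.92;0.03 -0.18 0.07 0.47 -0.31 -1.15;0.04 -0.22 0.1 0.56 -0.37 -1.38;0.06 -0.27 0.13 0.65 -0.43 -1.6;0.0771 -0.3 0.15 0.75 -0.5 -1.84;0.0771 -0.3457 0.1741 0.9336 -0.6252 -2.31;0.0771 -0.3457 0.1741 0.9336 -0.6252 -2.31;0.0771 -0.3457 0.1741 0.9336 -0.6252 -2.31;0.0771 -0.3457 0.1741 0.9336 -0.6252 -2.31' -0.2
python3 - <<'E'
from m import *
c=cam("top"); P=cloud(c); hsv=cv2.cvtColor(c["img"],cv2.COLOR_RGB2HSV).astype(int); x,y,z=[P[...,i] for i in range(3)]
W=(x>.38)&(x<.75)&(y>-.17)&(y<.42)&(z>.015)
for t,m in(("blue",W&(hsv[...,0]>100)&(hsv[...,0]<125)&(hsv[...,1]>130)),("orange",W&(hsv[...,0]>5)&(hsv[...,0]<17)&(hsv[...,1]>170)&(hsv[...,2]>110))):
    for o in comps(P,m,8): print(t,o[0],o[1],o[2])
pick(.465,.3115,6.7,z=.1,t=-18)
E
```

```text
t: 24.7
eef_pos: [0.4645, 0.3206, 0.1876]
tcp_rot: [-0.007, 0.365, 0.895, 0.256]
wrist_force: [-0.4, -0.1, 0.4]
grip_width: 0.0343
grasp_force: 0.0
blue 66 [691.4  46.3 171.1] [704.8  54.8]
blue 10 [665.3  20.1  61.8] [665.3  19.4]
blue 47 [529.1 317.4  31.6] [527.8 320.2]
blue 66 [471.7 -11.1  42. ] [435.5   6.9]
blue 80 [468.3  10.6  41.4] [468.9  11.1]
orange 18 [546.8 146.8  31.1] [547.1 143.9]
orange 28 [529.1 374.9  33.2] [514.  349.2]
orange 29 [427.3 362.9  32.1] [427.8 362.7]
rows: -0.0265 -0.0494 0.085 0.3918 -0.2649 -0.9413  n=8.4
```

```bash
python3 -m creep '0 0 0 0.3918 -0.2649 -0.9413;0 0 0 0.3918 -0.2649 -0.9413;0 0 0 0.3918 -0.2649 -0.9413;0 0 0 0.3918 -0.2649 -0.9413;0 0 0 0.3918 -0.2649 -0.9413;0 0 0 0.3918 -0.2649 -0.9413;-0.0265 -0.0494 0.085 0.3918 -0.2649 -0.9413;-0.0265 -0.0494 0.085 0.3918 -0.2649 -0.9413;-0.0265 -0.0494 0.085 0.3918 -0.2649 -0.9413;-0.0265 -0.0494 0.085 0.3918 -0.2649 -0.9413;-0.0265 -0.0494 0.085 0.3918 -0.2649 -0.9413;-0.0265 -0.0494 0.085 0.3918 -0.2649 -0.9413'; python3 -c "
from h import *
pick(.465,.3115,6.7,t=-18)"
```

```text
t: 25.75
eef_pos: [0.4703, 0.3098, 0.087]
tcp_rot: [0.153, -0.049, 0.987, 0.012]
wrist_force: [-0.7, 0.1, 0.1]
grip_width: 0.0339
grasp_force: 0.0
rows: 0.0237 0.0016 0.0705 0.0036 -0.0055 -0.0193  n=1.8
```

```bash
python3 -m creep '0.014 0.001 0.04 0.003 -0.005 -0.019;0.0237 0.0016 0.0705 0.003 -0.005 -0.019;0.0237 0.0016 0.0705 0.003 -0.005 -0.019;0.0237 0.0016 0.0705 0.003 -0.005 -0.019'
python3 -m creep '0 0 0 0 0 0;0 0 0 0 0 0;0 0 0 0 0 0;0 0 0 0 0 0;-0.006 0 -0.019 0 0 0;-0.018 0 -0.057 0 0 0;-0.031 0 -0.095 0 0 0;-0.043 0 -0.133 0 0 0;-0.056 0 -0.171 0 0 0;-0.071 0 -0.22 0 0 0;-0.071 0 -0.22 0 0 0' -1 80; python3 -c "
from h import *
flip([.665,.016,.31],50,t=-62)"
```

```text
t: 26.08
eef_pos: [0.4685, 0.3112, 0.0116]
tcp_rot: [0.155, -0.058, 0.986, 0.008]
wrist_force: [1.1, -0.2, 0.9]
grip_width: 0.0339
grasp_force: 0.0
t: 27.0
eef_pos: [0.4703, 0.3137, 0.2522]
tcp_rot: [0.162, -0.059, 0.985, 0.011]
wrist_force: [1.0, 2.1, 0.8]
grip_width: 0.0121
grasp_force: 78.2
rows: -0.174 -0.311 0.0031 -0.9187 0.6338 2.3171  n=20.6
```

```bash
python3 -m creep '-0.02 -0.03 -0.04 -0.09 0.06 0.23;-0.04 -0.06 -0.05 -0.18 0.12 0.46;-0.06 -0.1 -0.04 -0.27 0.19 0.69;-0.08 -0.14 -0.03 -0.37 0.25 0.92;-0.1 -0.18 -0.02 -0.46 0.31 1.15;-0.12 -0.22 -0.01 -0.55 0.37 1.38;-0.14 -0.25 0.003 -0.64 0.44 1.61;-0.16 -0.29 0.003 -0.73 0.5 1.84;-0.174 -0.311 0.003 -0.9187 0.6338 2.3171;-0.174 -0.311 0.003 -0.9187 0.6338 2.3171;-0.174 -0.311 0.003 -0.9187 0.6338 2.3171;-0.174 -0.311 0.003 -0.9187 0.6338 2.3171'; python3 -c "
from h import *
flip([.665,.016,.31],50,t=-62)"
```

```text
t: 28.0
eef_pos: [0.6706, 0.0214, 0.2935]
tcp_rot: [-0.071, 0.526, 0.78, 0.333]
wrist_force: [-0.5, 1.2, -1.1]
grip_width: 0.0122
grasp_force: 78.2
rows: 0.0067 0.0069 -0.0056 -0.3865 0.2738 0.9533  n=8.5
```

```bash
python3 -m creep '0.0067 0.0069 -0.0056 -0.3865 0.2738 0.9533;0.0067 0.0069 -0.0056 -0.3865 0.2738 0.9533;0.0067 0.0069 -0.0056 -0.3865 0.2738 0.9533;0.0067 0.0069 -0.0056 -0.3865 0.2738 0.9533;0.0067 0.0069 -0.0056 -0.3865 0.2738 0.9533;0.0067 0.0069 -0.0056 -0.3865 0.2738 0.9533;0.0067 0.0069 -0.0056 -0.3865 0.2738 0.9533;0.0067 0.0069 -0.0056 -0.3865 0.2738 0.9533;0.0067 0.0069 -0.0056 -0.3865 0.2738 0.9533;0.0067 0.0069 -0.0056 -0.3865 0.2738 0.9533;0.0067 0.0069 -0.0056 -0.3865 0.2738 0.9533;0.0067 0.0069 -0.0056 -0.3865 0.2738 0.9533'
python3 - <<'E'
from m import *
flip([.665,.016,.31],50,t=-62)
flip([.665,.016,.130],50,t=-62)
c=cam("scene"); cv2.imwrite("pics/s4.png",cv2.resize(c["img"][150:270,150:270,::-1],None,fx=4,fy=4,interpolation=cv2.INTER_CUBIC))
E
```

```text
t: 29.0
eef_pos: [0.6719, 0.0265, 0.3045]
tcp_rot: [-0.217, 0.775, 0.367, 0.466]
wrist_force: [-0.3, 0.2, -1.4]
grip_width: 0.0124
grasp_force: 78.3
rows: -0.001 0.0014 -0.0006 -0.0037 0.0021 0.0094  n=0.1
rows: -0.1598 0.0002 0.0842 -0.0037 0.0021 0.0094  n=4.3
```

View pics/s4.png

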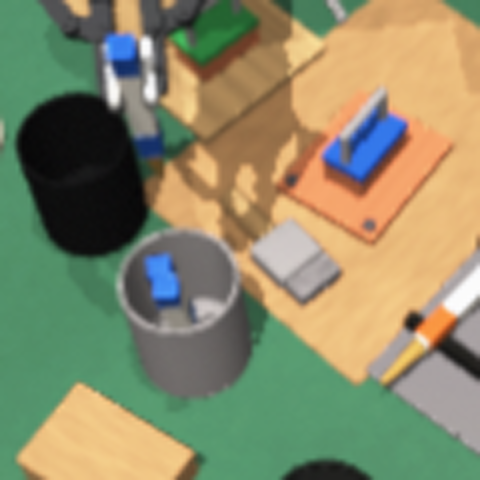

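```bash
python3 -m creep '-0.035 0 0.018 0 0 0.005;-0.07 0 0.036 0 0 0.01;-0.1 0 0.053 0 0 0.01;-0.13 0 0.069 0 0 0.01;-0.15 0 0.08 0 0 0.01;-0.1598 0 0.0842 0 0 0.01;-0.1598 0 0.0842 0 0 0.01;-0.1598 0 0.0842 0 0 0.01'
python3 -m creep '0 0 0 0 0 0;0 0 0 0 0 0;0 0 0 0 0 0;0 0 0 0 0 0;0 0 -0.02 0 0 0;0 0 -0.05 0 0 0;-0.02 0 -0.09 0 0 0;-0.04 0 -0.13 0 0 0;0.04 0 -0.13 0 0 0' -0.4
python3 -c "
from h import *
pick(.468,.1405,3.4,z=.2,t=-18)"
```

```text
t: 29.72
eef_pos: [0.6721, 0.0252, 0.1235]
tcp_rot: [-0.22, 0.777, 0.362, 0.465]
wrist_force: [-0.3, -0.6, -0.9]
grip_width: 0.0122
grasp_force: 78.5
t: 30.47
eef_pos: [0.5972, -0.0718, 0.1811]
tcp_rot: [-0.218, 0.783, 0.354, 0.463]
wrist_force: [4.0, -2.4, -0.1]
grip_width: 0.0258
grasp_force: 0.0
rows: 0.0404 -0.2339 0.0675 0.9046 -0.6733 -2.2805  n=20.4
```

```bash
python3 -m creep '0.03 -0.01 -0.02 0.09 -0.06 -0.22;0.05 -0.04 -0.02 0.18 -0.13 -0.45;0.05 -0.08 0 0.27 -0.2 -0.67;0.04 -0.12 0.01 0.36 -0.27 -0.9;0.04 -0.15 0.03 0.45 -0.33 -1.12;0.04 -0.19 0.04 0.54 -0.4 -1.35;0.04 -0.22 0.06 0.63 -0.47 -1.57;0.04 -0.2339 0.0675 0.72 -0.54 -1.8;0.04 -0.2339 0.0675 0.9046 -0.6733 -2.28;0.04 -0.2339 0.0675 0.9046 -0.6733 -2.28;0.04 -0.2339 0.0675 0.9046 -0.6733 -2.28;0.04 -0.2339 0.0675 0.9046 -0.6733 -2.28' -0.2
python3 - <<'E'
from m import *
c=cam("top"); P=cloud(c); hsv=cv2.cvtColor(c["img"],cv2.COLOR_RGB2HSV).astype(int); x,y,z=[P[...,i] for i in range(3)]
W=(x>.38)&(x<.75)&(y>-.17)&(y<.42)&(z>.015)
for t,m in(("blue",W&(hsv[...,0]>100)&(hsv[...,0]<125)&(hsv[...,1]>130)),("orange",W&(hsv[...,0]>5)&(hsv[...,0]<17)&(hsv[...,1]>170)&(hsv[...,2]>110))):
    for o in comps(P,m,8): print(t,o[0],o[1],o[2],o[3])
pick(.468,.1405,3.4,z=.1,t=-18)
E
```

```text
t: 31.47
eef_pos: [0.472, 0.1509, 0.1925]
tcp_rot: [0.001, 0.376, 0.894, 0.245]
wrist_force: [1.0, 0.2, -0.5]
grip_width: 0.0341
grasp_force: 0.0
blue 102 [688.2  40.6 170.9] [689.3  41.8] [47.1 17.1]
blue 9 [654.8  10.9  65.2] [654.5  11.8] [5.9 8.8]
orange 13 [551.3 147.1  35.1] [469.1 103.4] [198.9  17. ]
orange 26 [529.4 375.2  30.2] [530.6 375.8] [23.6 15.9]
orange 27 [427.3 363.5  31.7] [427.4 362.2] [19.2 15.9]
rows: -0.0256 -0.0532 0.0886 0.372 -0.2685 -0.9034  n=8.1
```

```bash
python3 -m creep '0 0 0 0.372 -0.2685 -0.9034;0 0 0 0.372 -0.2685 -0.9034;0 0 0 0.372 -0.2685 -0.9034;0 0 0 0.372 -0.2685 -0.9034;0 0 0 0.372 -0.2685 -0.9034;0 0 0 0.372 -0.2685 -0.9034;-0.0256 -0.0532 0.0886 0.372 -0.2685 -0.9034;-0.0256 -0.0532 0.0886 0.372 -0.2685 -0.9034;-0.0256 -0.0532 0.0886 0.372 -0.2685 -0.9034;-0.0256 -0.0532 0.0886 0.372 -0.2685 -0.9034;-0.0256 -0.0532 0.0886 0.372 -0.2685 -0.9034;-0.0256 -0.0532 0.0886 0.372 -0.2685 -0.9034'; python3 -c "
from h import *
pick(.468,.1405,3.4,t=-18)"
```

```text
t: 32.52
eef_pos: [0.4719, 0.1408, 0.0872]
tcp_rot: [0.154, -0.022, 0.988, 0.008]
wrist_force: [0.6, 0.4, 0.6]
grip_width: 0.0342
grasp_force: 0.0
rows: 0.0226 -0.0007 0.0711 0.0048 -0.0051 -0.0152  n=1.8
```

```bash
python3 -m creep '0.014 0 0.04 0.003 -0.005 -0.015;0.0226 -0.0007 0.0711 0.003 -0.005 -0.015;0.0226 -0.0007 0.0711 0.003 -0.005 -0.015;0.0226 -0.0007 0.0711 0.003 -0.005 -0.015'
python3 -m creep '0 0 0 0 0 0;0 0 0 0 0 0;0 0 0 0 0 0;0 0 0 0 0 0;-0.006 0 -0.019 0 0 0;-0.018 0 -0.057 0 0 0;-0.031 0 -0.095 0 0 0;-0.043 0 -0.133 0 0 0;-0.056 0 -0.171 0 0 0;-0.071 0 -0.22 0 0 0;-0.071 0 -0.22 0 0 0' -1 80; python3 -c "
from h import *
flip([.6636,-.0937,.31],50,t=-62)"
```

```text
t: 32.85
eef_pos: [0.4771, 0.1406, 0.0138]
tcp_rot: [0.161, -0.029, 0.987, 0.005]
wrist_force: [6.7, 1.3, -2.3]
grip_width: 0.0342
grasp_force: 3.1
t: 33.77
eef_pos: [0.4743, 0.1408, 0.2524]
tcp_rot: [0.163, -0.03, 0.986, 0.006]
wrist_force: [0.9, -0.6, -1.0]
grip_width: 0.0119
grasp_force: 80.0
rows: -0.1896 -0.2372 0.0096 -0.8975 0.677 2.2659  n=20.2
```

```bash
python3 -c "
from h import *
flip([.52,-.10,.33],50,t=-62)"
```

```text
rows: -0.0599 -0.2347 -0.0555 -0.8975 0.677 2.2659  n=20.2
```

```bash
python3 -m creep '-0.02 -0.02 -0.03 -0.09 0.068 0.227;-0.02 -0.06 -0.05 -0.18 0.136 0.453;-0.03 -0.1 -0.0555 -0.27 0.2 0.68;-0.03 -0.14 -0.0555 -0.36 0.27 0.906;-0.04 -0.18 -0.0555 -0.45 0.34 1.133;-0.05 -0.21 -0.0555 -0.54 0.41 1.36;-0.0599 -0.2347 -0.0555 -0.63 0.47 1.586;-0.0599 -0.2347 -0.0555 -0.72 0.54 1.81;-0.0599 -0.2347 -0.0555 -0.8975 0.677 2.2659;-0.0599 -0.2347 -0.0555 -0.8975 0.677 2.2659;-0.0599 -0.2347 -0.0555 -0.8975 0.677 2.2659;-0.0599 -0.2347 -0.0555 -0.8975 0.677 2.2659'; python3 -c "
from h import *
flip([.6636,-.0937,.31],50,t=-62)"
```

```text
t: 34.77
eef_pos: [0.5252, -0.0922, 0.3151]
tcp_rot: [-0.077, 0.544, 0.766, 0.333]
wrist_force: [0.6, 0.4, -1.0]
grip_width: 0.0123
grasp_force: 79.8
rows: -0.0576 0.1255 0.0487 -0.3725 0.2802 0.9095  n=8.2
```

```bash
python3 -m creep '0 0.01 0 -0.3725 0.2802 0.9095;0 0.01 0 -0.3725 0.2802 0.9095;0 0.03 0.01 -0.3725 0.2802 0.9095;-0.02 0.06 0.02 -0.3725 0.2802 0.9095;-0.0576 0.1255 0.0487 -0.3725 0.2802 0.9095;-0.0576 0.1255 0.0487 -0.3725 0.2802 0.9095;-0.0576 0.1255 0.0487 -0.3725 0.2802 0.9095;-0.0576 0.1255 0.0487 -0.3725 0.2802 0.9095;-0.0576 0.1255 0.0487 -0.3725 0.2802 0.9095;-0.0576 0.1255 0.0487 -0.3725 0.2802 0.9095;-0.0576 0.1255 0.0487 -0.3725 0.2802 0.9095;-0.0576 0.1255 0.0487 -0.3725 0.2802 0.9095'
python3 - <<'E'
from m import *
flip([.6636,-.0937,.31],50,t=-62)
flip([.6636,-.0937,.149],50,t=-62)
c=cam("scene"); cv2.imwrite("pics/s5.png",cv2.resize(c["img"][130:270,110:250,::-1],None,fx=4,fy=4,interpolation=cv2.INTER_CUBIC))
E
```

```text
t: 35.77
eef_pos: [0.671, -0.0837, 0.3034]
tcp_rot: [-0.217, 0.776, 0.366, 0.466]
wrist_force: [0.2, 0.3, -0.9]
grip_width: 0.0121
grasp_force: 79.9
rows: -0.0 0.0008 -0.001 -0.0032 0.0025 0.0083  n=0.1
rows: -0.142 -0.0002 0.0749 -0.0032 0.0025 0.0083  n=3.8
```

View pics/s5.png

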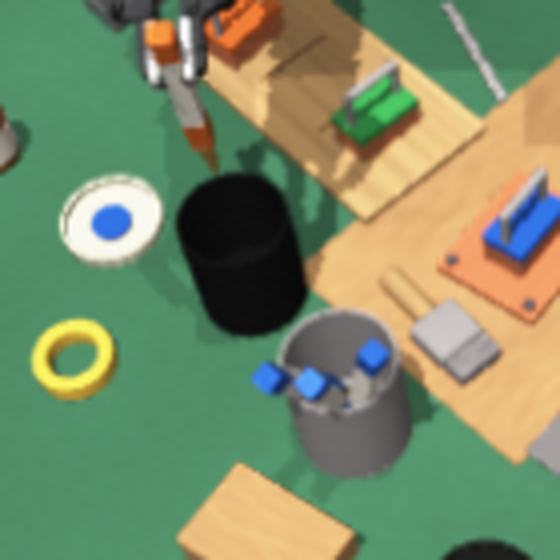

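```bash
python3 -m creep '-0.035 0 0.018 0 0 0.005;-0.07 0 0.036 0 0 0.008;-0.1 0 0.053 0 0 0.008;-0.125 0 0.066 0 0 0.008;-0.142 0 0.0749 0 0 0.008;-0.142 0 0.0749 0 0 0.008;-0.142 0 0.0749 0 0 0.008'
python3 -m creep '0 0 0 0 0 0;0 0 0 0 0 0;0 0 0 0 0 0;0 0 0 0 0 0;0 0 -0.02 0 0 0;0 0 -0.05 0 0 0;0.02 0 -0.09 0 0 0;0.04 0 -0.13 0 0 0;0.04 0 -0.13 0 0 0' -0.4
python3 - <<'E'
from m import *
c=load("top"); P=cloud(c)
c=cam("scene"); k=np.array([(268,377),(310,382),(373,356)])/4+[110,130]; print(onplane(c,k[:,0],k[:,1],.165).round(3))
pick(.469,.368,7.6,z=.2,t=-18)
E
```

```text
t: 36.4
eef_pos: [0.6702, -0.085, 0.1396]
tcp_rot: [-0.22, 0.778, 0.362, 0.464]
wrist_force: [-1.9, -3.3, -1.4]
grip_width: 0.0122
grasp_force: 80.4
t: 37.15
eef_pos: [0.6095, -0.1617, 0.2436]
tcp_rot: [-0.216, 0.777, 0.363, 0.467]
wrist_force: [1.0, -1.1, 0.9]
grip_width: 0.0254
grasp_force: 0.0
[[0.728 0.034 0.165]
 [0.712 0.056 0.165]
 [0.673 0.071 0.165]]
rows: 0.1029 -0.4456 0.305 0.9353 -0.619 -2.3216  n=20.6
```

```bash
python3 -m creep '0 -0.03 -0.01 0.09 -0.06 -0.23;0.01 -0.07 0 0.19 -0.12 -0.46;0.03 -0.11 0.03 0.28 -0.19 -0.69;0.04 -0.15 0.06 0.37 -0.25 -0.92;0.05 -0.18 0.09 0.47 -0.31 -1.15;0.06 -0.21 0.12 0.56 -0.37 -1.38;0.07 -0.24 0.15 0.65 -0.43 -1.6;0.08 -0.28 0.18 0.75 -0.5 -1.84;0.09 -0.32 0.21 0.9353 -0.619 -2.3216;0.1 -0.36 0.24 0.9353 -0.619 -2.3216;0.1029 -0.4 0.27 0.9353 -0.619 -2.3216;0.1029 -0.4456 0.305 0.9353 -0.619 -2.3216' -0.2
python3 - <<'E'
from m import *
c=cam("top"); P=cloud(c); hsv=cv2.cvtColor(c["img"],cv2.COLOR_RGB2HSV).astype(int); x,y,z=[P[...,i] for i in range(3)]
W=(x>.38)&(x<.75)&(y>-.2)&(y<.42)&(z>.015)
for t,m in(("blue",W&(hsv[...,0]>100)&(hsv[...,0]<125)&(hsv[...,1]>130)),("orange",W&(hsv[...,0]>5)&(hsv[...,0]<17)&(hsv[...,1]>170)&(hsv[...,2]>110))):
    for o in comps(P,m,8): print(t,o[0],o[1],o[2],o[3])
pick(.469,.368,7.5,z=.1,t=-18)
E
```

```text
t: 38.2
eef_pos: [0.4896, 0.2998, 0.2051]
tcp_rot: [-0.008, 0.366, 0.894, 0.257]
wrist_force: [0.9, 0.2, -0.2]
grip_width: 0.0342
grasp_force: 0.0
blue 35 [717.   26.1 152.1] [563.4  32.8] [ 16.  359.1]
blue 35 [704.   49.5 161.4] [704.6  50.3] [19.4 13.9]
blue 33 [668.5  66.4 168.4] [669.3  67.8] [15.3 12.9]
blue 45 [669.6  20.1  62.4] [669.4  22. ] [11.  40.8]
blue 65 [470.1 -11.2  40.6] [435.3   7. ] [ 35.9 128.4]
blue 79 [468.2  10.6  41.1] [468.7  11. ] [57.4 12.9]
orange 26 [663.9 -87.5 174. ] [529.4 -17. ] [ 15.7 319.1]
orange 26 [528.2 374.9  33.1] [530.2 375.2] [23.7 15. ]
orange 28 [427.2 362.6  30.9] [427.5 362.7] [19.6 15.1]
rows: 0.0199 -0.0237 0.127 0.3959 -0.2746 -0.9441  n=8.5
```

```bash
python3 -m creep '0 0 0 0.3959 -0.2746 -0.9441;0 0 0 0.3959 -0.2746 -0.9441;0 0 0.02 0.3959 -0.2746 -0.9441;0.01 -0.01 0.04 0.3959 -0.2746 -0.9441;0.01 -0.01 0.04 0.3959 -0.2746 -0.9441;0.01 -0.01 0.06 0.3959 -0.2746 -0.9441;0.0199 -0.0237 0.127 0.3959 -0.2746 -0.9441;0.0199 -0.0237 0.127 0.3959 -0.2746 -0.9441;0.0199 -0.0237 0.127 0.3959 -0.2746 -0.9441;0.0199 -0.0237 0.127 0.3959 -0.2746 -0.9441;0.0199 -0.0237 0.127 0.3959 -0.2746 -0.9441;0.0199 -0.0237 0.127 0.3959 -0.2746 -0.9441'; python3 -c "
from h import *
pick(.469,.368,7.5,t=-18)"
```

```text
t: 39.25
eef_pos: [0.4825, 0.3556, 0.0886]
tcp_rot: [0.155, -0.051, 0.987, 0.01]
wrist_force: [-0.4, 0.9, 0.5]
grip_width: 0.0343
grasp_force: 0.0
rows: 0.0311 0.0135 0.0699 -0.0043 -0.0019 -0.0272  n=1.9
```

```bash
python3 -m creep '0.009 0.0135 0 -0.004 -0.002 -0.027;0.009 0.0135 0 -0.004 -0.002 -0.027;0.021 0.0135 0.035 -0.004 -0.002 -0.027;0.0311 0.0135 0.0699 -0.004 -0.002 -0.027;0.0311 0.0135 0.0699 -0.004 -0.002 -0.027;0.0311 0.0135 0.0699 -0.004 -0.002 -0.027'
python3 -m creep '0 0 0 0 0 0;0 0 0 0 0 0;0 0 0 0 0 0;0 0 0 0 0 0;-0.006 0 -0.019 0 0 0;-0.018 0 -0.057 0 0 0;-0.031 0 -0.095 0 0 0;-0.043 0 -0.133 0 0 0;-0.056 0 -0.171 0 0 0;-0.071 0 -0.22 0 0 0;-0.071 0 -0.22 0 0 0' -1 80; python3 -c "
from h import *
flip([.52,-.10,.33],50,t=-62)"
```

```text
t: 39.75
eef_pos: [0.4723, 0.3666, 0.0111]
tcp_rot: [0.154, -0.064, 0.986, 0.008]
wrist_force: [-0.3, 0.6, 0.4]
grip_width: 0.0342
grasp_force: 0.0
t: 40.67
eef_pos: [0.475, 0.3707, 0.2534]
tcp_rot: [0.163, -0.065, 0.984, 0.013]
wrist_force: [1.1, 0.5, 0.6]
grip_width: 0.0124
grasp_force: 78.5
rows: -0.0147 -0.4644 -0.0716 -0.9205 0.6251 2.3286  n=20.7
```

```bash
python3 -m creep '-0.01 -0.02 -0.03 -0.09 0.06 0.23;-0.01 -0.06 -0.05 -0.18 0.12 0.46;-0.01 -0.1 -0.06 -0.27 0.19 0.69;-0.01 -0.14 -0.07 -0.37 0.25 0.92;-0.0147 -0.18 -0.0716 -0.46 0.31 1.15;-0.0147 -0.22 -0.0716 -0.55 0.37 1.38;-0.0147 -0.26 -0.0716 -0.64 0.44 1.61;-0.0147 -0.3 -0.0716 -0.73 0.5 1.84;-0.0147 -0.34 -0.0716 -0.9205 0.6251 2.3286;-0.0147 -0.38 -0.0716 -0.9205 0.6251 2.3286;-0.0147 -0.42 -0.0716 -0.9205 0.6251 2.3286;-0.0147 -0.4644 -0.0716 -0.9205 0.6251 2.3286'; python3 -c "
from h import *
flip([.52,-.10,.33],50,t=-62)
flip([.6403,-.1213,.31],50,t=-62)"
```

```text
t: 41.67
eef_pos: [0.5247, -0.0921, 0.3177]
tcp_rot: [-0.07, 0.52, 0.783, 0.333]
wrist_force: [0.5, 0.1, 0.3]
grip_width: 0.0121
grasp_force: 78.4
rows: 0.0023 0.0054 -0.0036 -0.3912 0.271 0.965  n=8.6
rows: -0.0771 0.095 0.0275 -0.3912 0.271 0.965  n=8.6
```

```bash
python3 -m creep '0 0.01 0 -0.3912 0.271 0.965;0 0.01 0 -0.3912 0.271 0.965;-0.01 0.03 0.01 -0.3912 0.271 0.965;-0.03 0.05 0.02 -0.3912 0.271 0.965;-0.0771 0.095 0.0275 -0.3912 0.271 0.965;-0.0771 0.095 0.0275 -0.3912 0.271 0.965;-0.0771 0.095 0.0275 -0.3912 0.271 0.965;-0.0771 0.095 0.0275 -0.3912 0.271 0.965;-0.0771 0.095 0.0275 -0.3912 0.271 0.965;-0.0771 0.095 0.0275 -0.3912 0.271 0.965;-0.0771 0.095 0.0275 -0.3912 0.271 0.965;-0.0771 0.095 0.0275 -0.3912 0.271 0.965'
python3 - <<'E'
from m import *
flip([.6433,-.1177,.31],50,t=-62)
flip([.6433,-.1177,.129],50,t=-62)
c=cam("scene"); k=np.array(c["img"]); hsv=cv2.cvtColor(k,cv2.COLOR_RGB2HSV).astype(int); m=(hsv[...,0]>5)&(hsv[...,0]<17)&(hsv[...,1]>170)&(hsv[...,2]>90); m[:120]=0;m[220:]=0;m[:,:120]=0;m[:,200:]=0
n,l,s,ce=cv2.connectedComponentsWithStats(m.astype(np.uint8))
for i in range(1,n):
    if s[i,4]>12: print(s[i],[onplane(c,ce[i][:1],ce[i][1:],z).round(3)[0] for z in(.17,.22,.36)])
E
```

```text
t: 42.67
eef_pos: [0.6481, -0.11, 0.3038]
tcp_rot: [-0.217, 0.776, 0.366, 0.466]
wrist_force: [1.1, -0.4, -0.4]
grip_width: 0.0121
grasp_force: 78.5
rows: 0.0013 0.0013 0.0021 -0.0037 0.0027 0.0072  n=0.1
rows: -0.1583 0.0005 0.0875 -0.0037 0.0027 0.0072  n=4.3
[146 121   8  10  65] [array([ 0.568, -0.275,  0.17 ]), array([ 0.59, -0.23,  0.22]), array([ 0.652, -0.102,  0.36 ])]
[161 126  19  18 163] [array([ 0.551, -0.201,  0.17 ]), array([ 0.574, -0.16 ,  0.22 ]), array([ 0.639, -0.045,  0.36 ])]
[156 147   7   7  31] [array([ 0.609, -0.179,  0.17 ]), array([ 0.629, -0.139,  0.22 ]), array([ 0.684, -0.027,  0.36 ])]
[160 178   8   9  54] [array([ 0.67 , -0.087,  0.17 ]), array([ 0.686, -0.052,  0.22 ]), array([0.731, 0.044, 0.36 ])]
```

Held pen: rear at (.652,-.102,.36), collar (.629,-.139,.22) — as planned. Lower and release.

```bash
python3 -m creep '-0.035 0 0.018 0 0 0.005;-0.07 0 0.036 0 0 0.007;-0.1 0 0.053 0 0 0.007;-0.13 0 0.07 0 0 0.007;-0.15 0 0.081 0 0 0.007;-0.1583 0 0.0875 0 0 0.007;-0.1583 0 0.0875 0 0 0.007;-0.1583 0 0.0875 0 0 0.007'
python3 -m creep '0 0 0 0 0 0;0 0 0 0 0 0;0 0 0 0 0 0;0 0 0 0 0 0;0 0 -0.02 0 0 0;0 0 -0.05 0 0 0;0.02 0 -0.09 0 0 0;0.04 0 -0.13 0 0 0;0.07 0 -0.15 0 0 0;0.07 0 -0.15 0 0 0' -0.4
python3 - <<'E'
from m import *
c=cam("scene"); cv2.imwrite("pics/s6.png",cv2.resize(c["img"][60:300,90:410,::-1],None,fx=2.5,fy=2.5,interpolation=cv2.INTER_CUBIC)); np.savez("s60.npz",**c)
print(env.get_obs()["joints"].round(2))
E
```

```text
t: 43.38
eef_pos: [0.6504, -0.1081, 0.123]
tcp_rot: [-0.22, 0.777, 0.362, 0.465]
wrist_force: [1.1, 0.6, 0.2]
grip_width: 0.0123
grasp_force: 78.5
t: 44.22
eef_pos: [0.5876, -0.1884, 0.2626]
tcp_rot: [-0.214, 0.777, 0.364, 0.467]
wrist_force: [1.6, -1.9, 0.8]
grip_width: 0.0256
grasp_force: 0.0
[-1.03  0.45  1.67  0.99  1.56 -0.64]
```

View pics/s6.png

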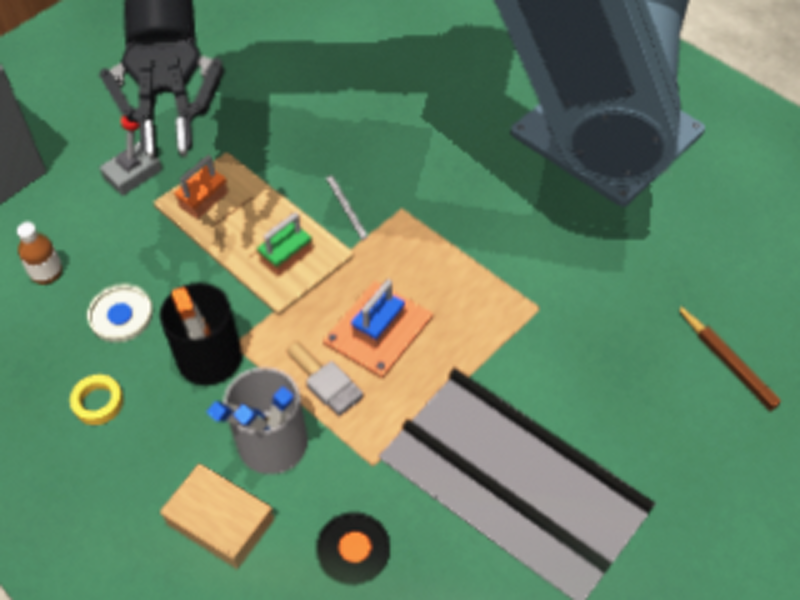

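Run:
```python
from m import *
c=load("t2"); P=cloud(c); img=c["img"]; m=np.zeros(P.shape[:2],bool); m[165:195,398:425]=True
q=m&(P[...,2]>.012)&(P[...,2]<.06); print(comps(P,q,10)); q=m&(P[...,2]>.07); print(comps(P,q,5))
rel([.44,-.4315,.25],phi=90)
```

```text
[(np.int32(327), array([ 522.6, -428.6,   25.8]), array([ 519.5, -433.6]), array([53.3, 71.6]), 87.5, array([407., 177.]))]
[(np.int32(55), array([ 497.7, -430.2,   98. ]), array([ 497.8, -431.1]), array([23.5, 20.8]), 36.6, array([414., 183.]))]
rows: -0.1416 0.0444 -0.2439 1.1997 -0.5532 -2.0001  n=19.2
```

Run:
```python
from plan import *
o=env.get_obs(); q=o["tcp_rot"]; s=(o["eef_pos"],R.from_quat([q[1],q[2],q[3],q[0]]))
for ph in(90,-90):
    rel([.44,-.4315,.25],phi=ph); e=(np.array([.44,-.4315,.25]),down(ph)); d=(np.array([.44,-.4315,.075]),down(ph)); f=(np.array([.56,-.4315,.075]),down(ph))
    k=track([s,e,d,f],o["joints"]); print(k and (k[0],k[1][-1]))
```

```text
rows: -0.1416 0.0444 -0.2439 1.1997 -0.5532 -2.0001  n=19.2
(np.float64(0.56278494274029), array([-8.13891274e-01,  6.56467551e-01,  1.29955106e+00,  4.98155596e-13,
        1.18557404e+00, -2.38468760e+00]))
rows: -0.1416 0.0444 -0.2439 -0.465 -1.0085 0.7868  n=10.9
(np.float64(0.8174722065672975), array([-8.13891224e-01,  6.56467612e-01,  1.29955095e+00,  4.83183055e-13,
        1.18557409e+00,  7.56905103e-01]))
```

```bash
python3 -m creep '-0.02 0.005 -0.03 -0.045 -0.1 0.08;-0.03 0.01 -0.06 -0.09 -0.2 0.16;-0.05 0.015 -0.09 -0.14 -0.3 0.24;-0.07 0.02 -0.12 -0.19 -0.4 0.32;-0.08 0.025 -0.15 -0.23 -0.5 0.4;-0.1 0.03 -0.18 -0.28 -0.6 0.48;-0.12 0.04 -0.21 -0.33 -0.7 0.56;-0.13 0.0444 -0.23 -0.37 -0.8 0.63;-0.1416 0.0444 -0.2439 -0.42 -0.9 0.71;-0.1416 0.0444 -0.2439 -0.465 -1.0085 0.7868;-0.1416 0.0444 -0.2439 -0.465 -1.0085 0.7868;-0.1416 0.0444 -0.2439 -0.465 -1.0085 0.7868' -1; python3 -c "
from h import *
rel([.44,-.4315,.08],phi=-90)"
```

```text
t: 45.27
eef_pos: [0.442, -0.4272, 0.2441]
tcp_rot: [-0.003, 1.0, 0.002, -0.004]
wrist_force: [0.3, 0.8, -0.8]
grip_width: 0.0004
grasp_force: 0.0
rows: -0.0005 0.0055 0.164 -0.0069 0.0089 0.0037  n=3.9
```

```bash
python3 -m creep '0 0.0045 0.04 -0.007 0.009 0.004;0 0.0045 0.08 -0.007 0.009 0.004;0 0.0045 0.12 -0.007 0.009 0.004;0 0.0045 0.164 -0.007 0.009 0.004;0 0.0045 0.164 -0.007 0.009 0.004;0.02 0.0045 0.164 -0.007 0.009 0.004;0.04 0.0045 0.164 -0.007 0.009 0.004;0.055 0.0045 0.164 -0.007 0.009 0.004;0.065 0.0045 0.164 -0.007 0.009 0.004;0.075 0.0045 0.164 -0.007 0.009 0.004;0.085 0.0045 0.164 -0.007 0.009 0.004'
python3 -m creep '0.01 0 0 0 0 0;0.015 0 0 0 0 0;0.02 0 0 0 0 0'
python3 -m creep '0.003 0 0 0 0 0;0.006 0 0 0 0 0;0.006 0 0 0 0 0'
```

```text
t: 46.18
eef_pos: [0.5241, -0.4325, 0.0808]
tcp_rot: [-0.0, 1.0, -0.001, 0.001]
wrist_force: [-1.2, 0.1, -1.5]
grip_width: -0.0001
grasp_force: 0.7
t: 46.43
eef_pos: [0.532, -0.4321, 0.08]
tcp_rot: [-0.003, 1.0, -0.001, -0.011]
wrist_force: [-52.1, 1.7, 24.4]
grip_width: 0.0001
grasp_force: 26.4
t: 46.68
eef_pos: [0.5322, -0.4322, 0.0801]
tcp_rot: [-0.004, 1.0, -0.001, -0.016]
wrist_force: [-56.2, 2.4, 27.1]
grip_width: -0.0
grasp_force: 28.7
```

```bash
python3 -m creep '-0.02 0 0 0 0 0;-0.05 0 0 0 0 0;-0.08 0 0 0 0 0;-0.09 0 -0.04 0 0 0;-0.09 0 -0.08 0 0 0;-0.09 0 -0.12 0 0 0;-0.09 0 -0.16 0 0 0;-0.09 0 -0.16 0 0 0;-0.09 0 -0.16 0 0 0'
python3 - <<'E'
from m import *
c=cam("top"); P=cloud(c); m=np.zeros(P.shape[:2],bool); m[150:200,395:430]=True
print(comps(P,m&(P[...,2]>.07)&(P[...,2]<.13),5))
s=cam("scene"); cv2.imwrite("pics/s7.png",np.vstack([cv2.resize(s["img"][70:270,90:300,::-1],None,fx=2.5,fy=2.5,interpolation=cv2.INTER_CUBIC)]))
print(env.get_obs()["t"])
E
```

```text
t: 47.43
eef_pos: [0.4606, -0.4336, 0.2438]
tcp_rot: [0.003, 1.0, -0.001, 0.004]
wrist_force: [-0.2, -0.1, -0.2]
grip_width: -0.0
grasp_force: 0.0
[(np.int32(52), array([ 550.1, -433. ,   91.6]), array([ 550.3, -434.7]), array([22. , 20.2]), 26.1, array([414., 166.]))]
47.5333
```

View pics/s7.png

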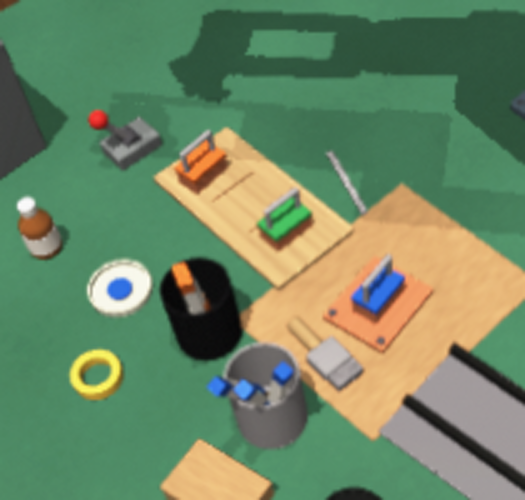

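Run:
```python
from m import *
def red(c,w):
    h=cv2.cvtColor(c["img"],cv2.COLOR_RGB2HSV).astype(int); m=((h[...,0]<5)|(h[...,0]>173))&(h[...,1]>150)&(h[...,2]>90); k=np.zeros_like(m); k[w[0]:w[1],w[2]:w[3]]=1; v,u=np.nonzero(m&k); return np.array([(u.min()+u.max())/2,(v.min()+v.max())/2]),len(u)
def tri(a,b,wa,wb):
    (ka,na),(kb,nb)=red(a,wa),red(b,wb); print(ka,na,kb,nb)
    oa,da=-a["Rm"].T@a["t"],rays(a,*ka)@a["Rm"]; ob,db=-b["Rm"].T@b["t"],rays(b,*kb)@b["Rm"]
    s=np.linalg.lstsq(np.stack([da,-db],1),ob-oa,rcond=None)[0]; p,q=oa+da*s[0],ob+db*s[1]; print(((p+q)/2).round(4),np.linalg.norm(p-q).round(4)); return (p+q)/2
p0=tri(load("top"),load("scene"),(160,200,395,430),(95,125,125,160))
p1=tri(cam("top"),cam("scene"),(150,200,395,430),(100,135,110,160))
ch=np.linalg.norm(p1-p0); print(ch,[(r,2*np.arcsin(ch/2/r)) for r in(.06,.065,.07)])
```

```text
[414.5 182.5] 49 [142. 108.] 40
[ 0.4997 -0.4339  0.0879] 0.0
[415.  165.5] 44 [129. 117.] 40
[ 0.553  -0.4373  0.0833] 0.0002
0.053548498930527405 [(0.06, np.float64(0.9251131769126947)), (0.065, np.float64(0.8491016629387753)), (0.07, np.float64(0.7849778795078063))]
```

```bash
python3 -c "
from plant import env
print(env.hand_in())"
```

```text
the job is handed in; nothing more can be done
None
```

The job is handed in, with blue as the job colour. The blue fixture is on the copper plate, within about 2 mm of centre and 1° of square. The green and orange fixtures are on the board. The three blue handpieces are in the steel cup (leaning up to about 28°) and the two orange ones in the black cup. The red lever was pushed last, until it would go no further; I judged that to be fully on from the stop, because the camera estimate of its swing, 0.8 to 0.9 rad, came out under 1.0.

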